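Fill the leak-test pot with sample cylinders and key its hood on

ROBOT

A 6-joint arm with a two-finger parallel gripper is mounted at the origin on the work surface. World frame = base frame: x ahead of the robot, y to its left, z up, the work surface at z = 0. Lengths are in m, angles in rad, forces in N, time in s.
With the tool pointing down it reaches from about 0.35 to 0.85 m from the base axis. Payload 8.1 kg.
Tool frame: the origin (TCP) lies at the very end of the fingers, on their centre line; the grasp point (between the pads) lies 19 mm behind it; z points along the fingers, y is the direction in which the jaws open and shut (so a half turn about z gives the same grasp; the last joint's range is limited). The gripper opens to 93 mm and grips with 3 to 60 N. Pads are 15 mm wide; open, the fingers measure 128 mm over their backs; the gripper's body (75 mm by 188 mm) begins 65 mm behind the grasp point.
Start: joints at [1.193, 0.13, 1.488, -0, 1.523, -0.085], TCP at [0.173, 0.574, 0.219] pointing down, gripper open.
Joint ranges: [-2.96, 2.96], [-0.89, 2.26], [0.02, 2.5], [-1.34, 4.48], [0, 2.73], [-2.66, 2.66]. Speed limits (rad/s): [2.39, 2.39, 2.79, 3.14, 3.14, 3.14].

INTERFACE

Orientations are given as a rotation vector (axis times angle).
In Python, from plant import read_state, read_camera, close_job gives the robot as it stands.
- The arm moves only by the tool jog_arm, never from a script. Its argument "motion" is one flat list of numbers, 7 for each row, row after row: the opening, from 0 (shut) to 1 (fully open), then the shift along the tool's x, y, z scaled (see below), then the turn, a rotation vector about the tool's x, y, z scaled (see below). A call has 1 to 8 rows; each row is the pose to reach, as a shift and turn from the pose measured when the call began, along the tool's axes at that moment; what a row does not reach only later rows make up. The controller multiplies each number of a shift by 0.5 m and each number of a turn by 90 degrees. A row lasts 1/10 s, in which the tool goes at most 50 mm and 8.59 degrees, less where a joint would pass 70% of its speed; a pose out of reach is approached as far as the arm can. A call with a number of a shift or a turn outside -1 to 1 is refused whole. A call with a gripper value outside its range is refused whole. The fingers move at their own pace and stop on an object; "grip_force" is the grip in N (left out, the last holds). Time passes only in rows, so rows that repeat a pose let the fingers close. It gives the time, the measured TCP pose, the force and the opening at its end, in the units of the state.
- read_state(): the state, without advancing time (a new reading comes with each control period).
- read_camera(name): name is "scene" or "top"; returns a dict with "frame" (480x640x3 uint8, red, green, blue), "vertical_fov" (degrees; the focal length in pixels is half the picture's height over the tangent of half this angle, whatever the lens; pixels are square), "cx", "cy" (the principal point, pixels), "world_from_camera" (4x4, takes a point from camera to world coordinates). Camera axes: x right, y down, z forward; pixel columns grow to the right and rows downward; lengths in m; the calibration is good to about 2 mm. A picture is of the moment at which its call begins. There is no depth.
- close_job(): hands the job in, once; it reports no verdict.
The state is a dict: "t": time; "q": joint angles; "dq": joint speeds; "joint_torque": joint torques, N m; "tool_pos": TCP position; "orientation": TCP orientation; "force": force on the tool from outside, world axes, zero at the start; "wrist_torque": the same for the moment, N m; "opening": finger opening in m.
Only numpy, scipy, OpenCV 4.12 (cv2) and the standard library are available. Lean on these libraries where they do the work, as an engineer would, in place of code of your own. Each camera call takes 0.05 s, during which the arm holds its last target.

TASK

Take the three steel sample cylinders out of the slanted rack and lower each one, without dropping it, upright into an empty place in the round leak-test pot, so that all seven steel cylinders stand on its floor packed one in the middle and six round it; leave the blue reference cylinder in its cell. Then put the clear hood over them and turn it until its keys drop into the grooves of the pot's collar and it sits fully home, and let go. Knock nothing over and leave the other things on the bench where they are.

Things in the scene. Friction and masses are not known exactly. Their poses are not given: they have to be found in the camera images.
- sample0_mid (a point): Sample cylinder to load, in the slanted rack: steel, white band, orange-tipped stem, 112 mm tall, 0.14 to 0.24 kg. Heights from its foot: round body 32 mm across from 7 to 60 mm (foot edge rounded in to a 20 mm flat), shoulder to 72 mm, then a straight stem 9 mm across up to 112 mm, to hold it by. Point: on its axis half-way up, 56 mm from the foot; z axis along it towards the stem.
- sample1_mid (a point): Sample cylinder to load, in the slanted rack: steel, white band, orange-tipped stem, 112 mm tall, 0.14 to 0.24 kg. Heights from its foot: round body 32 mm across from 7 to 60 mm (foot edge rounded in to a 20 mm flat), shoulder to 72 mm, then a straight stem 9 mm across up to 112 mm, to hold it by. Point: on its axis half-way up, 56 mm from the foot; z axis along it towards the stem.
- sample2_mid (a point): Sample cylinder to load, in the slanted rack: steel, white band, orange-tipped stem, 112 mm tall, 0.14 to 0.24 kg. Heights from its foot: round body 32 mm across from 7 to 60 mm (foot edge rounded in to a 20 mm flat), shoulder to 72 mm, then a straight stem 9 mm across up to 112 mm, to hold it by. Point: on its axis half-way up, 56 mm from the foot; z axis along it towards the stem.
- standard_mid (a point): The reference-gas cylinder, shaped like a sample but painted blue with a blue tip. It stands in one of the rack's four cells and stays there. Point half-way up its axis, 56 mm from its foot; z axis towards the stem.
- loaded0_mid (a point): Steel cylinder, alike to the samples (32 mm body, 9 mm stem, 112 mm tall), standing loose and upright in the pot at the start. Point on its axis half-way up, 56 mm above its foot; z axis up.
- loaded1_mid (a point): Steel cylinder, alike to the samples (32 mm body, 9 mm stem, 112 mm tall), standing loose and upright in the pot at the start. Point on its axis half-way up, 56 mm above its foot; z axis up.
- loaded2_mid (a point): Steel cylinder, alike to the samples (32 mm body, 9 mm stem, 112 mm tall), standing loose and upright in the pot at the start. Point on its axis half-way up, 56 mm above its foot; z axis up.
- loaded3_mid (a point): Steel cylinder, alike to the samples (32 mm body, 9 mm stem, 112 mm tall), standing loose and upright in the pot at the start. Point on its axis half-way up, 56 mm above its foot; z axis up.
- rack: White slanted rack, fixed, 230 mm wide: four square 35 mm cells in a row along its y axis, 54 mm apart. The cells lean 30 degrees from upright, so the stems lean away from the robot, along the rack's +x. A cylinder sits 39 mm deep, measured along the slant, and comes out along its own axis. Origin on the bench; the cylinders' feet are 34 mm from it along -x, 21 mm up.
- pot: Round leak-test pot, fixed. Inside 104 mm across; floor 8 mm and rim 66 mm above the bench. It takes seven cylinders as one cluster. Black dots on the floor mark the places: the centre, and six on a circle of 34 mm radius at 0, 60, 120, 180, 240, 300 degrees from the pot's x axis. Any four are taken at the start (within 1 mm). Origin: centre of the underside; z up.
- pot_seat (a point): On the pot's axis, 42 mm above the bench: the flat top of its aluminium jacket (144 mm across), on which the hood's lower edge seats. From there up to the rim runs a blue collar, 120 mm across, with two upright grooves 19 mm wide, open at the top, on the pot's +x and -x sides (red marks beside them). Axes as the pot's.
- hood_handle (a point): Black bridge handle on the clear hood, which stands on the bench: a bar 70 mm long, 12 mm wide and thick, 22 mm clear of the hood's top. Point: the bar's centre, on the hood's axis, 121 mm above the hood's lower edge; x along the bar, z up. Hood: 0.27 to 0.46 kg, 130 mm across outside, 124 inside, 93 tall, 88 inside, open below.
- hood_base (a point): Centre of the hood's lower edge; axes as the handle's. Two inner keys, at its +x and -x (under the bar's ends, red lines outside), are 14 mm wide, stand 5 mm inwards and reach from 10 to 20 mm above the edge. Off the grooves the keys ride on the pot's rim, the hood 14 mm high; over them it drops until its edge is on the jacket. Half a turn round is as good.
- flask_mid (a point): Bystander: conical glass flask with a black stopper, 72 mm across, 118 mm tall; point half-way up.
- mug: Bystander: white mug, 80 mm across, 92 mm tall; origin under its middle.
- wrench_mid (a point): Bystander: steel wrench lying on the bench, 150 mm long, 8 mm high; point at its middle; x along it.
- grease: Bystander: small jar with a green cap, 48 mm across, 50 mm tall; origin under its middle.
- coupling: Bystander: brass coupling, 24 mm across, 40 mm tall; origin under its middle.

How it is judged:
On the way, in this order (a step that is already met when the one before it is completed fails the run):
1. all seven steel cylinders stand upright on the floor of the pot, the hood not yet on it (horizontal distance between each of sample0_mid, sample1_mid, sample2_mid, loaded0_mid, loaded1_mid, loaded2_mid, loaded3_mid and pot below 0.04 m and z of each of sample0_mid, sample1_mid, sample2_mid, loaded0_mid, loaded1_mid, loaded2_mid, loaded3_mid in the frame of pot below 0.068 m and angle between each of sample0_mid, sample1_mid, sample2_mid, loaded0_mid, loaded1_mid, loaded2_mid, loaded3_mid's own z axis and vertical below 0.07 rad and horizontal distance between hood_handle and pot above 0.08 m), for 0.2 s.
2. the hood sits fully home on the pot, its keys in the grooves (z of hood_handle in the frame of pot below 0.167 m and horizontal distance between hood_handle and pot below 0.006 m and angle between hood_handle's own z axis and vertical below 0.04 rad and angle between the x axis of hood_handle and the x axis of pot, either way round below 0.1 rad), for 0.2 s.
At the end, for the whole second after the job is handed in: All seven steel cylinders stand upright (4 degrees) on the pot's floor, axes within 40 mm of its axis; the hood is level over them, lower edge within 4 mm of the jacket, keys in the grooves (6 degrees, either way round); all at rest; the blue cylinder in its cell (moved under 12 mm) (all of step 2 and horizontal distance between each of sample0_mid, sample1_mid, sample2_mid, loaded0_mid, loaded1_mid, loaded2_mid, loaded3_mid and pot below 0.04 m and z of each of sample0_mid, sample1_mid, sample2_mid, loaded0_mid, loaded1_mid, loaded2_mid, loaded3_mid in the frame of pot below 0.068 m and angle between each of sample0_mid, sample1_mid, sample2_mid, loaded0_mid, loaded1_mid, loaded2_mid, loaded3_mid's own z axis and vertical below 0.07 rad and linear speed of each of hood, sample0, sample1, sample2, loaded0, loaded1, loaded2, loaded3 below 0.02 m/s and distance of standard_mid from where it was at the start of the episode below 0.012 m); the robot touches nothing.
It fails at once if a sample cylinder is dropped or slammed down in the pot (moves faster than 0.4 m/s with its foot below the rim) ((horizontal distance between sample0_mid and pot below 0.045 m and z of sample0_mid in the frame of pot below 0.115 m and linear speed of sample0 above 0.4 m/s) or (horizontal distance between sample1_mid and pot below 0.045 m and z of sample1_mid in the frame of pot below 0.115 m and linear speed of sample1 above 0.4 m/s) or (horizontal distance between sample2_mid and pot below 0.045 m and z of sample2_mid in the frame of pot below 0.115 m and linear speed of sample2 above 0.4 m/s)).
It fails at once if a cylinder that stood in the pot is knocked over (leans more than 20 degrees) or lifted out (more than 30 mm) (angle between any of loaded0_mid, loaded1_mid, loaded2_mid, loaded3_mid's own z axis and vertical above 0.35 rad or z of any of loaded0_mid, loaded1_mid, loaded2_mid, loaded3_mid in the frame of pot above 0.094 m).
It fails at once if the blue reference cylinder is taken from its cell (moved more than 20 mm) (distance of standard_mid from where it was at the start of the episode above 0.02 m).
It fails at once if a bystander is pushed more than 25 mm or knocked over (distance of any of flask_mid, mug, wrench_mid, grease, coupling from where it was at the start of the episode above 0.025 m or angle between any of flask_mid, mug, wrench_mid, grease, coupling's own z axis and vertical above 0.5 rad).
It also fails if it takes over 72 s, if anything falls off the work surface, if the arm or the gripper's body presses on something with over 40 N, if the wrist force passes 120 N, or if a joint passes its speed limit or range.

## Working session

There is one attempt and no reset: what is moved stays moved. The work goes in short steps, Python scripts to look and compute and a tool call to move; the robot and the scene stay as the last step left them, time stands still between calls to the robot, and variables do not carry over. Pictures are saved under pics/ and viewed, and the job is handed in when it is done.

Besides the shell and the picture viewer there is one more tool, called after ">>>" by a JSON object that holds its "name" and its "arguments". jog_arm: Moves the arm, as the interface text tells. Its arguments: {"type":"object","properties":{"motion":{"type":"array","items":{"type":"number"}},"grip_force":{"type":"number"}},"required":["motion"]}

```bash
ls; mkdir -p pics
python3 - <<'E'
from plant import *
import cv2,numpy as np
print(read_state())
for n in("scene","top"):
    c=read_camera(n); cv2.imwrite(f"pics/{n}0.png",c["frame"][:,:,::-1]); print(n,c["vertical_fov"],c["cx"],c["cy"],np.round(c["world_from_camera"],4).tolist())
E
```

```text
pics
{'t': 0.0, 'q': array([ 1.19258080e+00,  1.31144980e-01,  1.48928112e+00,  2.73690096e-05,
        1.52297626e+00, -8.54154337e-02]), 'dq': array([-0.00027727, -0.00180656,  0.00010825, -0.00059228, -0.00081734,
       -0.00071694]), 'joint_torque': array([-8.33876857e-04, -5.59853911e+01, -4.91752446e+01,  7.67600304e-02,
        3.56853276e-02, -2.14168635e-04]), 'tool_pos': array([0.17294984, 0.57394624, 0.21759609]), 'orientation': array([-4.58225490e-01, -3.10754676e+00,  2.75640075e-03]), 'force': array([0.49083414, 0.2670598 , 0.01391076]), 'wrist_torque': array([-0.01854505, -0.01176553, -0.0043812 ]), 'opening': 0.09290126045258476}
scene 47.8912095214754 319.75594954103764 246.14053547008712 [[-0.5797, 0.6972, -0.4218, 0.976], [0.8148, 0.5037, -0.2871, 0.2971], [0.0123, -0.51, -0.8601, 0.877], [0.0, 0.0, 0.0, 1.0]]
top 45.664625382540514 314.2952947581588 229.86416554383408 [[-0.0135, -0.9928, 0.1192, 0.4595], [-0.9998, 0.0151, 0.0119, 0.0067], [-0.0136, -0.119, -0.9928, 1.1254], [0.0, 0.0, 0.0, 1.0]]
```

View pics/scene0.png

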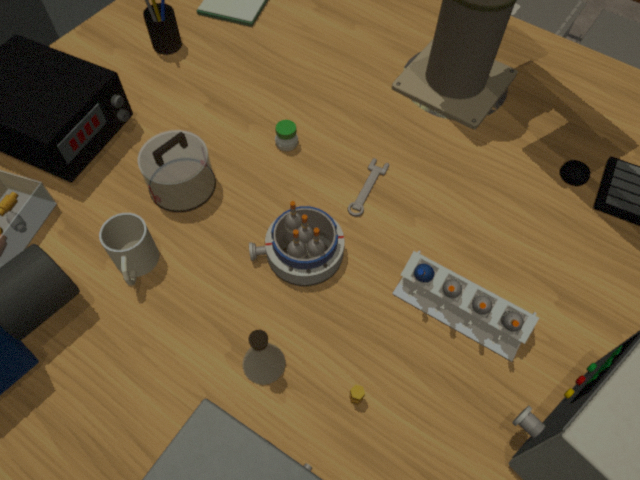

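View pics/top0.png

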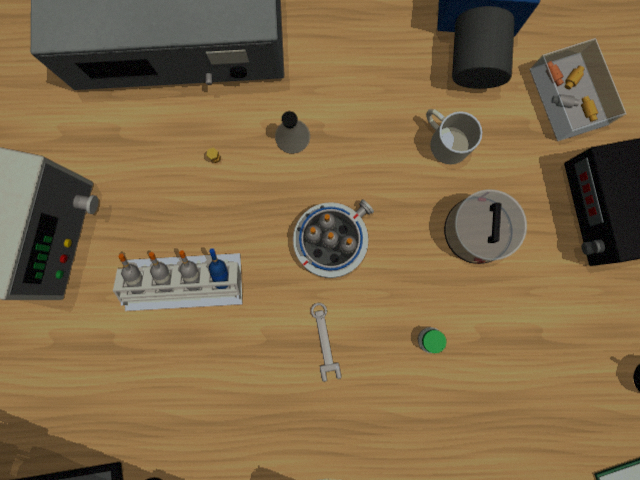

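```bash
cat > h.py <<'E'
import cv2,numpy as np
from plant import *
from scipy.spatial.transform import Rotation as R
def cam(n):
    c=read_camera(n); c["f"]=240/np.tan(np.radians(c["vertical_fov"]/2)); return c
def ray(c,u,v):
    T=c["world_from_camera"]; d=T[:3,:3]@np.array([(u-c["cx"])/c["f"],(v-c["cy"])/c["f"],1.]); return T[:3,3],d/np.linalg.norm(d)
def onz(c,u,v,z):
    o,d=ray(c,u,v); return o+d*(z-o[2])/d[2]
def tri(c1,p1,c2,p2):
    o1,d1=ray(c1,*p1);o2,d2=ray(c2,*p2)
    s=np.linalg.lstsq(np.c_[d1,-d2],o2-o1,rcond=None)[0]
    a,b=o1+s[0]*d1,o2+s[1]*d2; return (a+b)/2,np.linalg.norm(a-b)
def proj(c,P):
    T=c["world_from_camera"]; p=T[:3,:3].T@(np.asarray(P)-T[:3,3]); return p[0]/p[2]*c["f"]+c["cx"],p[1]/p[2]*c["f"]+c["cy"]
def crop(c,x0,y0,w,h,k,name):
    f=c["frame"][y0:y0+h,x0:x0+w,::-1]; cv2.imwrite(f"pics/{name}.png",cv2.resize(f,None,fx=k,fy=k,interpolation=cv2.INTER_CUBIC))
def blobs(c,lo,hi,amin=6):
    m=cv2.inRange(cv2.cvtColor(c["frame"],cv2.COLOR_RGB2HSV),lo,hi)
    n,l,s,ce=cv2.connectedComponentsWithStats(m)
    return [(tuple(np.round(ce[i],2)),s[i].tolist()) for i in range(1,n) if s[i][4]>=amin]
E
python3 - <<'E'
from h import *
s,t=cam("scene"),cam("top")
crop(t,280,190,110,100,7,"tpot");crop(s,245,190,120,100,6,"spot");crop(t,105,235,150,85,5,"track");crop(s,385,245,160,115,5,"srack");crop(t,430,180,110,100,7,"thood");crop(s,130,120,100,100,6,"shood")
for c in(t,s):
    print("orange");[print(b) for b in blobs(c,(5,150,120),(18,255,255))]
    print("blue");[print(b) for b in blobs(c,(105,120,50),(125,255,255),20)]
    print("red");[print(b) for b in blobs(c,(0,120,70),(4,255,255),3)]
    print("red2");[print(b) for b in blobs(c,(172,120,70),(180,255,255),3)]
E
```

```text
orange
((np.float64(555.38), np.float64(72.22)), [548, 62, 15, 22, 146])
((np.float64(576.25), np.float64(70.38)), [574, 68, 5, 5, 8])
((np.float64(577.75), np.float64(80.12)), [575, 78, 6, 5, 8])
((np.float64(326.91), np.float64(216.09)), [325, 214, 5, 5, 22])
((np.float64(312.25), np.float64(229.25)), [310, 227, 5, 5, 20])
((np.float64(330.33), np.float64(234.39)), [328, 232, 5, 5, 18])
((np.float64(349.05), np.float64(240.14)), [347, 238, 5, 6, 22])
((np.float64(151.3), np.float64(254.3)), [149, 251, 6, 8, 30])
((np.float64(181.59), np.float64(252.81)), [179, 250, 6, 8, 32])
((np.float64(120.65), np.float64(256.26)), [118, 253, 6, 8, 34])
blue
((np.float64(525.42), np.float64(0.68)), [507, 0, 33, 3, 69])
((np.float64(313.82), np.float64(223.42)), [299, 207, 50, 49, 142])
((np.float64(342.8), np.float64(255.91)), [312, 222, 50, 48, 147])
((np.float64(212.55), np.float64(253.84)), [210, 249, 6, 11, 44])
((np.float64(218.18), np.float64(271.01)), [209, 260, 19, 22, 304])
red
((np.float64(355.17), np.float64(215.83)), [353, 214, 5, 5, 12])
((np.float64(61.89), np.float64(258.43)), [60
[... 503 characters left out ...]
p.float64(305.2)), [480, 303, 6, 6, 30])
((np.float64(515.4), np.float64(323.17)), [513, 320, 6, 7, 30])
blue
((np.float64(162.15), np.float64(9.57)), [161, 0, 3, 21, 54])
((np.float64(331.5), np.float64(248.04)), [325, 238, 12, 19, 26])
((np.float64(289.43), np.float64(258.76)), [282, 255, 16, 8, 21])
((np.float64(312.5), np.float64(260.22)), [299, 256, 25, 7, 32])
((np.float64(423.86), np.float64(271.02)), [415, 264, 19, 16, 189])
red
((np.float64(340.14), np.float64(236.71)), [338, 236, 5, 2, 7])
((np.float64(268.33), np.float64(243.44)), [266, 243, 6, 2, 9])
((np.float64(580.95), np.float64(379.46)), [577, 376, 9, 8, 41])
red2
((np.float64(582.5), np.float64(379.5)), [582, 378, 2, 4, 4])
```

View pics/tpot.png

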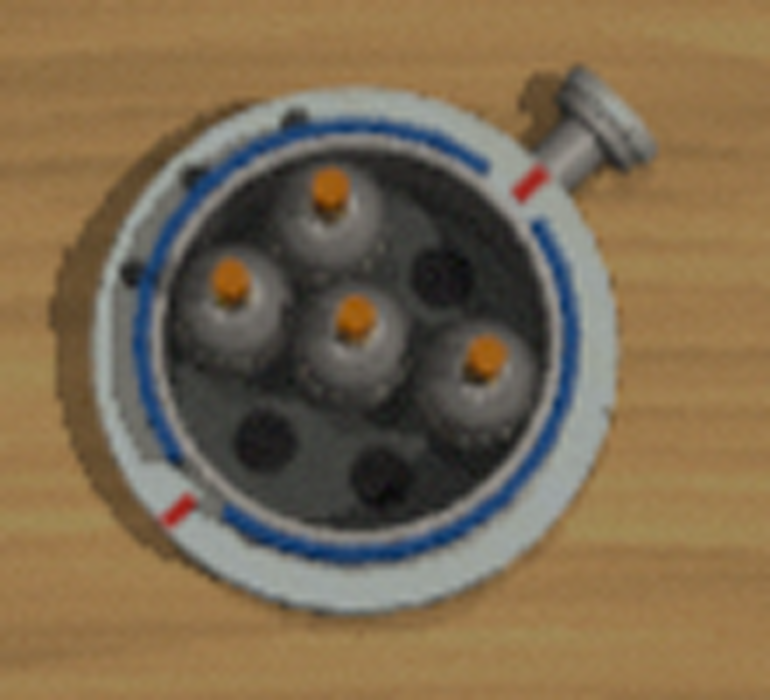

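View pics/spot.png

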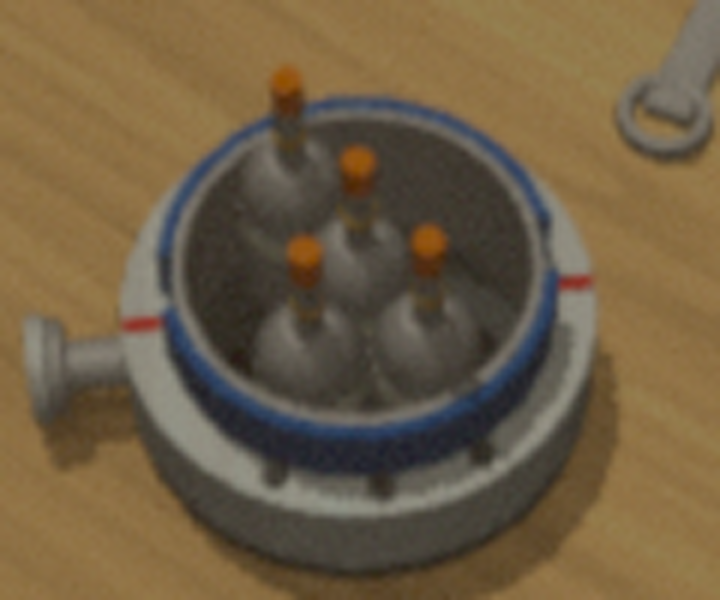

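View pics/track.png

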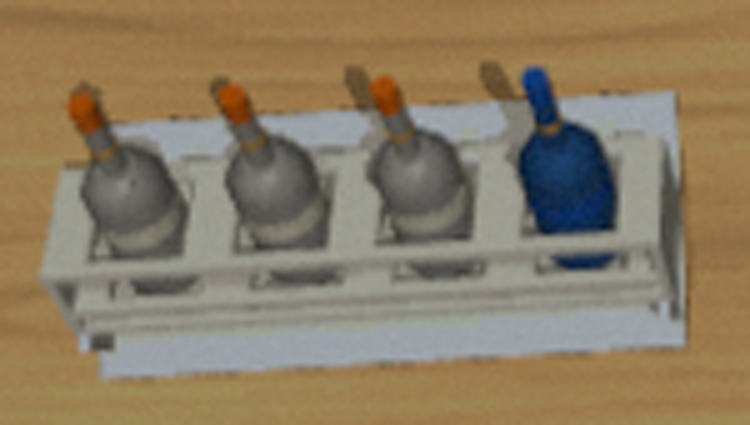

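View pics/srack.png

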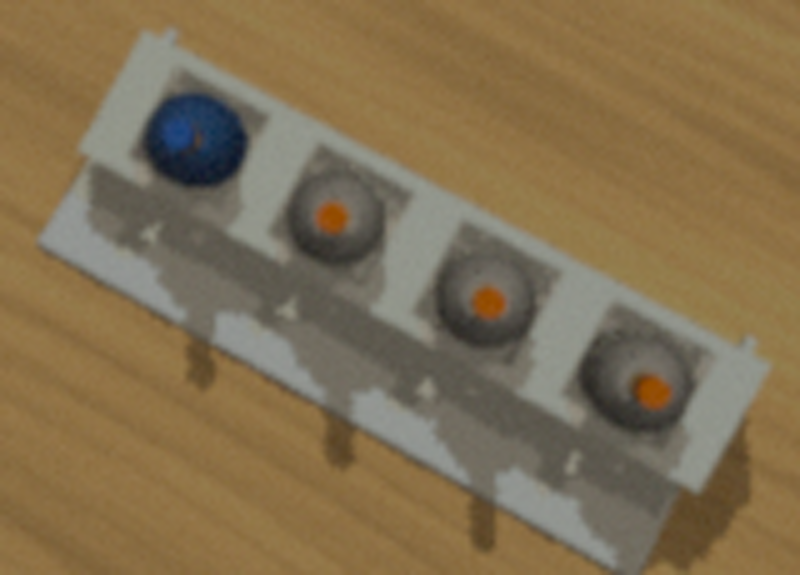

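View pics/thood.png

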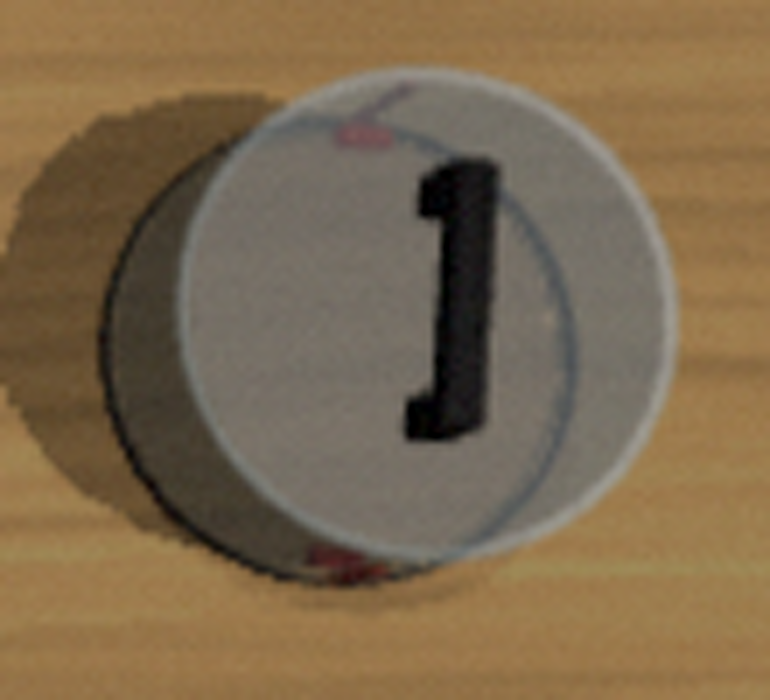

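View pics/shood.png

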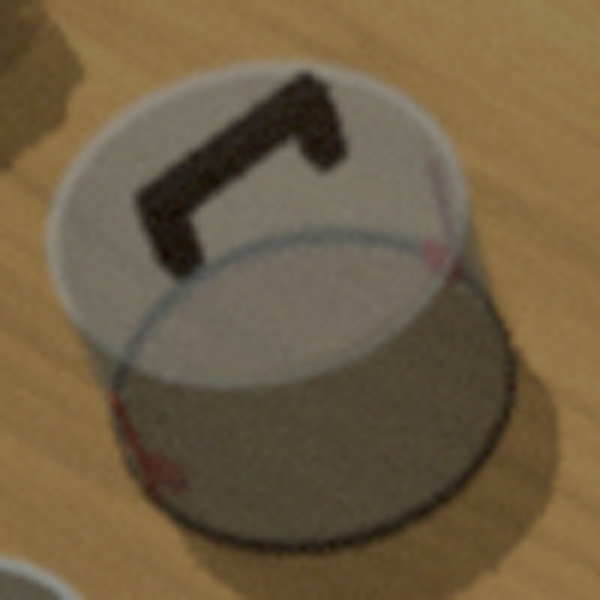

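Run:
```python
from h import *
s,t=cam("scene"),cam("top")
np.set_printoptions(precision=4,suppress=True)
a=onz(t,355.17,215.83,.042);b=onz(t,305.3,262.5,.042);print("top pot",(a+b)/2,np.degrees(np.arctan2(*(a-b)[1::-1])),np.linalg.norm(a-b))
a=onz(s,340.14,236.71,.042);b=onz(s,268.33,243.44,.042);print("sc pot",(a+b)/2,np.degrees(np.arctan2(*(a-b)[1::-1])),np.linalg.norm(a-b))
# rim silhouettes: blue band/gray outline of jacket via contour
print("loaded tips")
T=[(326.91,216.09),(312.25,229.25),(330.33,234.39),(349.05,240.14)]
S=[(295.37,231.47),(316.0,229.67),(304.12,216.41),(292.35,202.58)]
for p,q in zip(T,S):print(tri(t,p,s,q),onz(t,*p,.117)[:2],onz(s,*q,.117)[:2])
print("rack tips")
T=[(120.65,256.26),(151.3,254.3),(181.59,252.81)];S=[(515.4,323.17),(482.33,305.2),(451.2,288.08)]
for p,q in zip(T,S):print(tri(t,p,s,q))
print("floor dots",[onz(t,280+x/7,190+y/7,.008)[:2] for x,y in((265,440),(380,475),(443,277))])
# jacket outer ellipse (top view) bench-level not; try threshold
for n,c,(cx,cy) in(("t",t,(331,240)),("s",s,(306,245))):
    hsv=cv2.cvtColor(c["frame"],cv2.COLOR_RGB2HSV); m=cv2.inRange(hsv,(105,120,50),(125,255,255)); m2=np.zeros_like(m); cv2.circle(m2,(cx,cy),45,255,-1); m&=m2
    ys,xs=np.nonzero(m); print(n,len(xs)); P=np.array([onz(c,x,y,.066)[:2] for x,y in zip(xs,ys)])
    A=np.c_[2*P,np.ones(len(P))]; r=np.linalg.lstsq(A,(P**2).sum(1),rcond=None)[0]; print(r[:2],np.sqrt(r[2]+r[0]**2+r[1]**2))
```

```text
top pot [ 0.5714 -0.0106  0.042 ] -47.650782187492275 0.13087200762594117
sc pot [ 0.5723 -0.0115  0.042 ] 132.12368932859687 0.1304576704908335
loaded tips
(array([ 0.6049, -0.0044,  0.1195]), np.float64(0.000988508137491725)) [ 0.605 -0.004] [ 0.6039 -0.0058]
(array([0.5819, 0.0217, 0.1196]), np.float64(0.001869576537873159)) [0.5817 0.0225] [0.581  0.0199]
(array([ 0.5721, -0.0102,  0.1195]), np.float64(0.001513934071867918)) [ 0.572  -0.0096] [ 0.5712 -0.0118]
(array([ 0.5613, -0.0431,  0.12  ]), np.float64(0.0014310817595055436)) [ 0.5612 -0.0426] [ 0.56   -0.0451]
rack tips
(array([0.539 , 0.3635, 0.1159]), np.float64(0.0023257055419124936))
(array([0.5416, 0.3089, 0.116 ]), np.float64(0.001974175370472218))
(array([0.5435, 0.2553, 0.1151]), np.float64(0.0012945409982881527))
floor dots [array([0.548 , 0.0138]), array([ 0.5377, -0.0183]), array([ 0.5934, -0.037 ])]
t 290
[ 0.5711 -0.0101] 0.057472382444691626
s 84
[ 0.5731 -0.011 ] 0.057667467340346404
```

Run:
```python
from h import *
s,t=cam("scene"),cam("top")
np.set_printoptions(precision=4,suppress=True)
# handle bar: dark pixels in hood area
for n,c,(x0,y0,x1,y1) in(("t",t,(484,198,508,248)),("s",s,(148,128,192,172))):
    g=cv2.cvtColor(c["frame"],cv2.COLOR_RGB2GRAY)[y0:y1,x0:x1]; m=(g<55).astype(np.uint8); print(n,m.sum())
    cv2.imwrite(f"pics/m{n}.png",cv2.resize(np.hstack([m*255,g]),None,fx=8,fy=8,interpolation=cv2.INTER_NEAREST))
# from crops (eye): bar top-face end corners; top view 
c=[(280+0,0)]
E1=[(430+470/7,180+160/7),(430+462/7,180+438/7)]
a,b=[onz(t,*p,.127) for p in E1];print("top ends",a,b,(a+b)/2,np.linalg.norm(a-b))
E2=[(130+303/6,120+78/6),(130+142/6,120+200/6)]
a,b=[onz(s,*p,.127) for p in E2];print("sc ends",a,b,(a+b)/2,np.linalg.norm(a-b))
# hood top circle by eye in crops, z=.093
for nm,c,P in(("t",t,[(430+x/7,180+y/7) for x,y in((180,310),(675,320),(430,68),(425,560),(250,135),(610,150),(640,450),(245,470))]),("s",s,[(130+x/6,120+y/6) for x,y in((50,225),(468,210),(270,62),(225,385),(90,135),(410,105),(430,300),(90,325))])):
    P=np.array([onz(c,*p,.093)[:2] for p in P]);r=np.linalg.lstsq(np.c_[2*P,np.ones(len(P))],(P**2).sum(1),rcond=None)[0];print(nm,r[:2],np.sqrt(r[2]+r[0]**2+r[1]**2))
# instrument corner
for p in((47,160),(35,300)):print(onz(t,*p,.19))
for p in((93,185),(75,280)):print(onz(t,*p,.0))
```

```text
t 333
s 375
top ends [ 0.6225 -0.3049  0.127 ] [ 0.5521 -0.2993  0.127 ] [ 0.5873 -0.3021  0.127 ] 0.07061388757257255
sc ends [ 0.5612 -0.3003  0.127 ] [ 0.6249 -0.3058  0.127 ] [ 0.593 -0.303  0.127] 0.06397511484905122
t [ 0.5885 -0.3026] 0.06429541539435138
s [ 0.5928 -0.2991] 0.0642595629100974
[0.6975 0.4677 0.19  ]
[0.4629 0.4775 0.19  ]
[0.6926 0.4657 0.    ]
[0.5019 0.4952 0.    ]
```

View pics/mt.png

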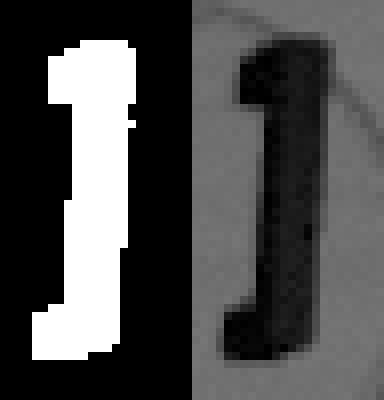

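View pics/ms.png

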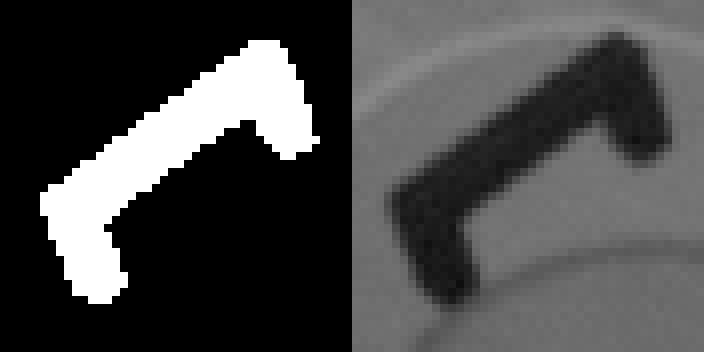

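```bash
cat >> h.py <<'E'
np.set_printoptions(precision=4,suppress=True)
YAW=np.radians(2.4)
ax=np.array([np.sin(np.pi/6)*np.cos(YAW),np.sin(np.pi/6)*np.sin(YAW),np.cos(np.pi/6)])
yr=np.array([np.cos(np.pi/6)*np.cos(YAW),np.cos(np.pi/6)*np.sin(YAW),-np.sin(np.pi/6)])
RR=np.c_[np.cross(yr,-ax),yr,-ax]
def down(yawdeg):
    y=np.array([np.cos(np.radians(yawdeg)),np.sin(np.radians(yawdeg)),0]); z=np.array([0,0,-1.]); return np.c_[np.cross(y,z),y,z]
def delta(pos,Rt,st=None):
    st=st or read_state(); R0=R.from_rotvec(st["orientation"]).as_matrix()
    d=R0.T@(np.asarray(pos)-st["tool_pos"])/.5; r=R.from_matrix(R0.T@Rt).as_rotvec()/(np.pi/2)
    return np.round(np.r_[d,r],4).tolist()
TIP=[np.array([.5435,.2553,.1151]),np.array([.5416,.3089,.116]),np.array([.539,.3635,.1159])]
def rk(i,h): return TIP[i]+(h/1000-.109)*ax
PC=np.array([.5718,-.0107]); PX=-47.7
def pl(ang): a=np.radians(PX+ang); return PC+.034*np.array([np.cos(a),np.sin(a)])
E
python3 - <<'E'
from h import *
print(delta(rk(0,200),RR)); print(rk(0,200),rk(0,78))
E
```

```text
[-0.9794, -0.3673, 0.0492, 0.2893, 0.2058, 0.7679]
[0.589  0.2572 0.1939] [0.528  0.2547 0.0883]
```

>>> {"name": "jog_arm", "arguments": {"motion": [0.35,-0.98,-0.367,-0.05,0.289,0.206,0.768,0.35,-0.98,-0.367,-0.05,0.289,0.206,0.768,0.35,-0.98,-0.367,-0.05,0.289,0.206,0.768,0.35,-0.98,-0.367,-0.05,0.289,0.206,0.768,0.35,-0.98,-0.367,0.049,0.289,0.206,0.768,0.35,-0.98,-0.367,0.049,0.289,0.206,0.768,0.35,-0.98,-0.367,0.049,0.289,0.206,0.768,0.35,-0.98,-0.367,0.049,0.289,0.206,0.768], "grip_force": 30}}

```text
t: 1.2
tool_pos: [0.4917, 0.3316, 0.2071]
orientation: [-1.793, -2.108, 0.488]
force: [0.5, 1.6, 0.7]
opening: 0.0346
```

Run:
```python
from h import *
st=read_state();print(st["t"],st["tool_pos"],st["q"],st["force"],st["opening"])
print(delta(rk(0,170),RR),delta(rk(0,130),RR))
```

```text
1.2 [0.4917 0.3316 0.2071] [0.415  0.5704 1.0461 0.1566 1.9801 0.283 ] [0.4745 1.5994 0.6876] 0.034601468321084676
[-0.1756, 0.1577, 0.0008, 0.0273, 0.0186, 0.0713] [-0.1731, 0.1544, 0.0807, 0.0273, 0.0186, 0.0713]
```

>>> {"name": "jog_arm", "arguments": {"motion": [0.35,-0.175,0.157,0,0.027,0.019,0.071,0.35,-0.175,0.157,0,0.027,0.019,0.071,0.35,-0.175,0.157,0,0.027,0.019,0.071,0.35,-0.173,0.154,0.08,0.027,0.019,0.071,0.35,-0.173,0.154,0.08,0.027,0.019,0.071,0.35,-0.173,0.154,0.08,0.027,0.019,0.071]}}

```text
t: 1.8
tool_pos: [0.553, 0.2558, 0.1334]
orientation: [-1.888, -1.97, 0.53]
force: [0.9, 0.6, 0.7]
opening: 0.0325
```

Run:
```python
from h import *
st=read_state();print(st["t"],st["tool_pos"],rk(0,130),st["q"],st["force"],st["opening"])
print(delta(rk(0,130),RR),delta(rk(0,78),RR))
s,t=cam("scene"),cam("top")
crop(t,105,195,200,150,4,"t1");crop(s,370,220,200,150,4,"s1")
for c in(t,s):print(proj(c,rk(0,130)),proj(c,st["tool_pos"]))
```

```text
1.8 [0.553  0.2558 0.1334] [0.554  0.2557 0.1333] [0.2764 0.7284 0.9742 0.1259 1.9505 0.2499] [0.9339 0.572  0.6846] 0.03254214503855248
[-0.0002, 0.0018, -0.0008, -0.0016, 0.0001, 0.0004] [-0.0002, 0.002, 0.1032, -0.0016, 0.0001, 0.0004]
(np.float64(179.26412767806715), np.float64(245.84456785450053)) (np.float64(179.20466359420953), np.float64(246.39135629587375))
(np.float64(451.2029808207688), np.float64(288.019736734566)) (np.float64(451.5559866029755), np.float64(287.5585302257032))
```

View pics/t1.png

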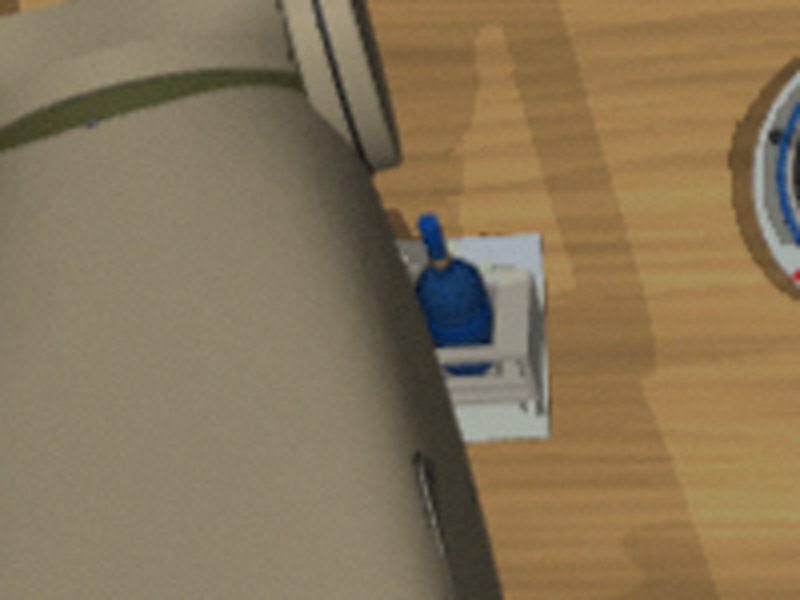

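View pics/s1.png

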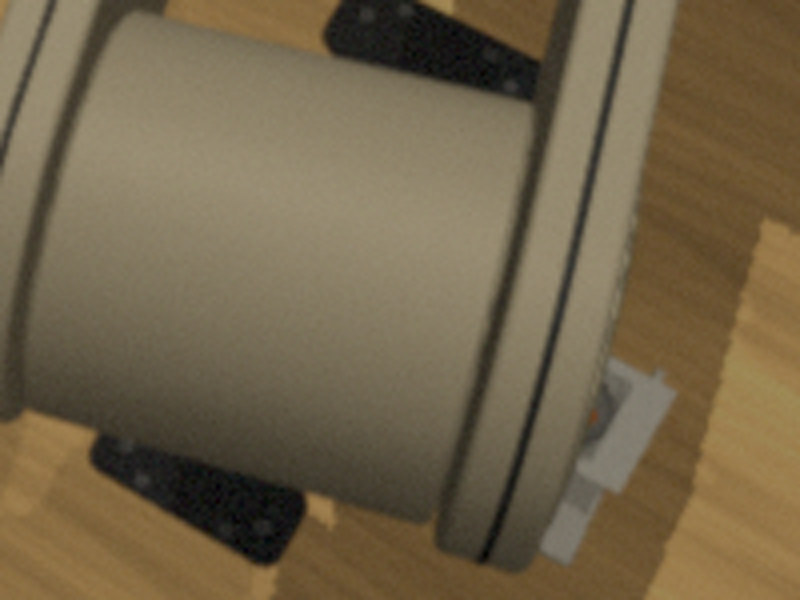

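The arm hides the stem in both views, so I go by the measured pose, which is within 1 mm.

>>> {"name": "jog_arm", "arguments": {"motion": [0.35,0,0.002,0.05,0,0,0,0.35,0,0.002,0.104,0,0,0,0.35,0,0.002,0.104,0,0,0,0,0,0.002,0.104,0,0,0,0,0,0.002,0.104,0,0,0,0,0,0.002,0.104,0,0,0]}}

```text
t: 2.5
tool_pos: [0.5323, 0.2563, 0.0928]
orientation: [-1.892, -1.977, 0.518]
force: [0.3, -0.3, 0.2]
opening: 0.0129
```

Run:
```python
from h import *
st=read_state();print(st["t"],st["tool_pos"],rk(0,78),st["force"],st["wrist_torque"],st["opening"])
print(delta(rk(0,78),RR),delta(rk(0,138),RR))
```

```text
2.5 [0.5323 0.2563 0.0928] [0.528  0.2547 0.0883] [ 0.3175 -0.3282  0.1857] [-0.0411 -0.1964 -0.0023] 0.012940385203306119
[-0.0029, -0.0031, 0.0121, 0.0051, -0.0012, 0.0015] [-0.0027, -0.0021, -0.1079, 0.0051, -0.0012, 0.0015]
```

>>> {"name": "jog_arm", "arguments": {"motion": [0.14,-0.003,-0.003,0.012,0.005,0,0,0.14,-0.003,-0.003,0.012,0.005,0,0,0,-0.003,-0.003,0.012,0.005,0,0,0,-0.003,-0.003,0.012,0.005,0,0,0,-0.003,-0.003,0.012,0.005,0,0]}}

```text
t: 3.0
tool_pos: [0.5278, 0.2545, 0.0884]
orientation: [-1.887, -1.971, 0.526]
force: [-1.6, -0.2, 1.7]
opening: 0.0083
```

Run:
```python
from h import *
st=read_state();print(st["t"],st["tool_pos"],rk(0,78),st["force"],st["wrist_torque"],st["opening"],st["dq"])
print(delta(rk(0,78),RR),delta(rk(0,138),RR))
```

```text
3.0 [0.5278 0.2545 0.0884] [0.528  0.2547 0.0883] [-1.5763 -0.1918  1.7085] [-0.191   0.3311  0.041 ] 0.008317115643245611 [ 0.0001 -0.0011  0.0003 -0.0004 -0.0002  0.0003]
[0.0003, 0.0005, -0.0001, -0.0004, -0.001, 0.0015] [0.0005, 0.0005, -0.1201, -0.0004, -0.001, 0.0015]
```

>>> {"name": "jog_arm", "arguments": {"motion": [0,0,0,-0.02,0,0,0,0,0,0,-0.06,0,0,0,0,0,0,-0.1,0,0,0,0,0,0,-0.14,0,0,0,0,0,0,-0.18,0,0,0,0,0,0,-0.18,0,0,0]}}

```text
t: 3.6
tool_pos: [0.5754, 0.2565, 0.1693]
orientation: [-1.89, -1.975, 0.519]
force: [0.2, -0.5, -0.9]
opening: 0.0083
```

Run:
```python
from h import *
st=read_state();print(st["t"],st["tool_pos"],st["force"],st["wrist_torque"],st["opening"])
p=pl(180);print(p,delta([*p,.235],down(42.3)),delta([*p,.26],down(42.3)))
```

```text
3.6 [0.5754 0.2565 0.1693] [ 0.1855 -0.5178 -0.9228] [-0.0503 -0.4054 -0.0153] 0.008339848552906771
[0.5489 0.0144] [-0.4809, -0.1298, -0.0793, -0.3154, -0.117, -0.4322] [-0.4807, -0.1546, -0.1228, -0.3154, -0.117, -0.4322]
```

>>> {"name": "jog_arm", "arguments": {"motion": [0,0,-0.045,-0.08,0,0,0,0,0,-0.09,-0.157,0,0,0,0,-0.1,-0.12,-0.14,-0.06,-0.02,-0.08,0,-0.2,-0.13,-0.13,-0.12,-0.04,-0.16,0,-0.3,-0.14,-0.13,-0.19,-0.07,-0.26,0,-0.4,-0.155,-0.123,-0.26,-0.1,-0.36,0,-0.481,-0.155,-0.123,-0.315,-0.117,-0.432,0,-0.481,-0.155,-0.123,-0.315,-0.117,-0.432]}}

```text
t: 4.4
tool_pos: [0.5481, 0.0094, 0.2599]
orientation: [1.268, 2.87, -0.001]
force: [-0.5, 1.6, -1.7]
opening: 0.0083
```

Run:
```python
from h import *
st=read_state();print(st["t"],st["tool_pos"],st["force"],st["wrist_torque"],st["opening"])
p=pl(180);print(p,delta([*p,.21],down(42.3)))
```

```text
4.4 [0.5481 0.0094 0.2599] [-0.5224  1.5594 -1.721 ] [0.0423 0.039  0.046 ] 0.008264414118776757
[0.5489 0.0144] [0.0067, 0.0079, 0.0997, 0.0006, 0.0027, 0.0003]
```

>>> {"name": "jog_arm", "arguments": {"motion": [0,0.007,0.008,0.05,0,0.003,0,0,0.007,0.008,0.1,0,0.003,0,0,0.007,0.008,0.1,0,0.003,0]}}

```text
t: 4.7
tool_pos: [0.5457, 0.0145, 0.2052]
orientation: [-1.267, -2.867, 0.002]
force: [-1.1, 0.4, -1.3]
opening: 0.008
```

Run:
```python
from h import *
st=read_state();print(st["t"],st["tool_pos"],st["force"],st["wrist_torque"],st["opening"])
p=pl(180);print(p,delta([*p,.086],down(42.3)))
s,t=cam("scene"),cam("top")
crop(t,240,170,160,120,5,"t2");crop(s,230,150,160,120,5,"s2")
```

```text
4.7 [0.5457 0.0145 0.2052] [-1.1042  0.4282 -1.2739] [-0.0599  0.0114 -0.0334] 0.00798385377268128
[0.5489 0.0144] [-0.0058, 0.0056, 0.2383, -0.0026, -0.0037, 0.0]
```

View pics/s2.png

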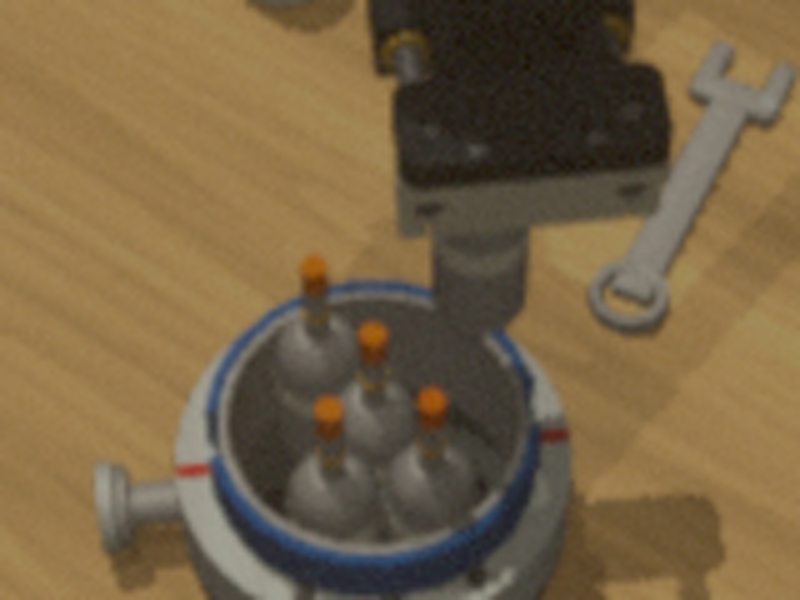

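View pics/t2.png

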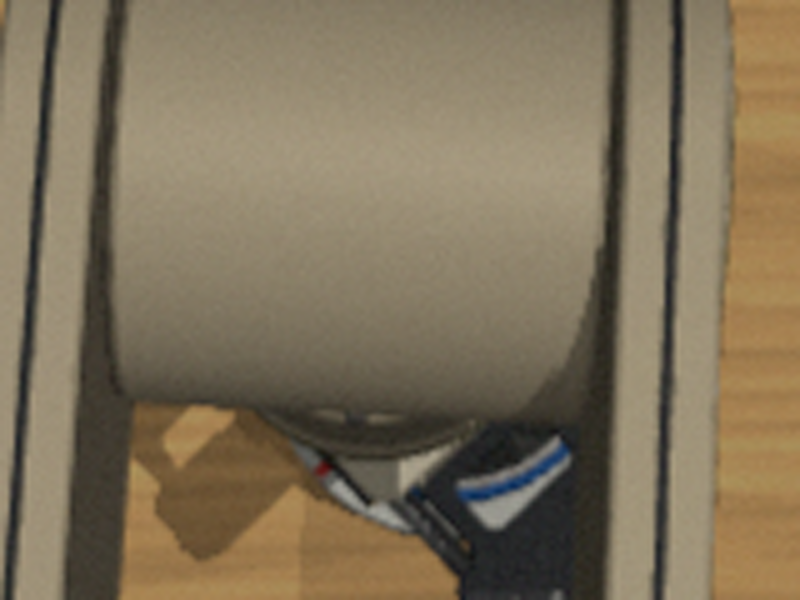

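>>> {"name": "jog_arm", "arguments": {"motion": [0,-0.006,0.006,0.02,-0.003,-0.004,0,0,-0.006,0.006,0.04,-0.003,-0.004,0,0,-0.006,0.006,0.06,-0.003,-0.004,0,0,-0.006,0.006,0.08,-0.003,-0.004,0,0,-0.006,0.006,0.08,-0.003,-0.004,0]}}

```text
t: 5.3
tool_pos: [0.551, 0.0147, 0.1669]
orientation: [1.268, 2.872, 0.001]
force: [-0.7, -0.1, -2.2]
opening: 0.0087
```

Run:
```python
from h import *
st=read_state();print(st["t"],st["tool_pos"],st["force"],st["wrist_torque"],st["opening"])
p=pl(180);print(p,delta([*p,.086],down(42.3)))
s=cam("scene")
crop(s,260,170,120,100,6,"s3")
for z in(.082,.089,.12,.142):print([(round((x-260)*6),round((y-170)*6)) for x,y in[proj(s,[*st["tool_pos"][:2],st["tool_pos"][2]-.165+z])]])
```

```text
5.3 [0.551  0.0147 0.1669] [-0.7278 -0.1287 -2.216 ] [0.0086 0.0126 0.0416] 0.008671148793310863
[0.5489 0.0144] [0.0026, -0.0037, 0.1617, 0.0011, 0.0011, 0.0005]
[(381, 340)]
[(381, 327)]
[(384, 266)]
[(385, 222)]
```

View pics/s3.png

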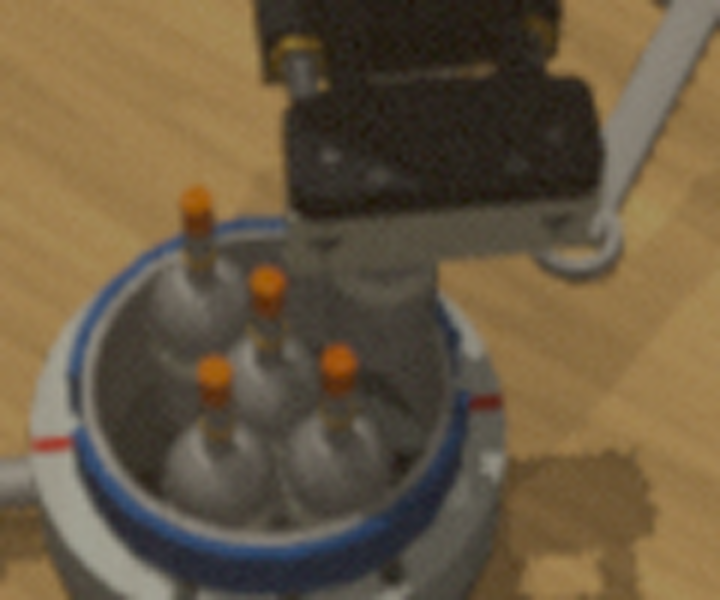

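>>> {"name": "jog_arm", "arguments": {"motion": [0,0.002,-0.003,0,0.001,0.001,0,0,0.002,-0.003,0.02,0.001,0.001,0,0,0.002,-0.003,0.04,0.001,0.001,0,0,0.002,-0.003,0.06,0.001,0.001,0,0,0.002,-0.003,0.08,0.001,0.001,0,0,0.002,-0.003,0.1,0.001,0.001,0,0,0.002,-0.003,0.12,0.001,0.001,0,0,0.002,-0.003,0.13,0.001,0.001,0]}}

```text
t: 6.15
tool_pos: [0.5492, 0.0144, 0.1013]
orientation: [-1.269, -2.874, 0.0]
force: [-0.7, 0.0, -1.3]
opening: 0.0088
```

Run:
```python
from h import *
st=read_state();print(st["t"],st["tool_pos"],st["force"],st["wrist_torque"],st["opening"])
p=pl(180);print(p,delta([*p,.086],down(42.3)))
```

```text
6.15 [0.5492 0.0144 0.1013] [-0.7422  0.021  -1.2908] [-0.0253  0.0907 -0.0016] 0.008765145125717206
[0.5489 0.0144] [0.0004, -0.0004, 0.0306, -0.0001, -0.0001, 0.0005]
```

>>> {"name": "jog_arm", "arguments": {"motion": [0,0,0,0.01,0,0,0,0,0,0,0.02,0,0,0,0,0,0,0.025,0,0,0,0,0,0,0.029,0,0,0,0,0,0,0.031,0,0,0,0,0,0,0.031,0,0,0]}}

```text
t: 6.75
tool_pos: [0.5493, 0.0144, 0.0859]
orientation: [1.269, 2.874, -0.0]
force: [-0.6, -0.2, -2.6]
opening: 0.0085
```

Run:
```python
from h import *
st=read_state();print(st["t"],st["tool_pos"],st["force"],st["wrist_torque"],st["opening"])
```

```text
6.75 [0.5493 0.0144 0.0859] [-0.5664 -0.1538 -2.5547] [-0.074  -0.0253  0.0481] 0.008478993744099368
```

>>> {"name": "jog_arm", "arguments": {"motion": [0,0,0,0.002,0,0,0,0,0,0,0.004,0,0,0,0,0,0,0.004,0,0,0]}}

```text
t: 7.05
tool_pos: [0.5502, 0.0143, 0.0856]
orientation: [1.268, 2.872, 0.001]
force: [-2.7, 0.1, 7.7]
opening: 0.0081
```

>>> {"name": "jog_arm", "arguments": {"motion": [0.1,0,0,0,0,0,0,0.2,0,0,0,0,0,0,0.3,0,0,0,0,0,0,0.3,0,0,-0.04,0,0,0,0.35,0,0,-0.1,0,0,0,0.35,0,0,-0.2,0,0,0,0.35,0,0,-0.25,0,0,0]}}

```text
t: 7.75
tool_pos: [0.5513, 0.0143, 0.2148]
orientation: [1.267, 2.868, 0.003]
force: [-0.4, -0.3, -0.3]
opening: 0.0326
```

Run:
```python
from h import *
st=read_state();print(st["t"],st["tool_pos"],st["force"],st["opening"])
s=cam("scene")
crop(s,260,170,120,100,6,"s4")
d=delta(rk(1,130),RR,st);print(d);print(delta(rk(1,190),RR,st))
```

```text
7.75 [0.5513 0.0143 0.2148] [-0.3747 -0.335  -0.2824] 0.03264232604607784
[0.4358, 0.398, 0.1609, 0.3233, 0.1181, 0.4331]
[0.3968, 0.4444, 0.0574, 0.3233, 0.1181, 0.4331]
```

View pics/s4.png

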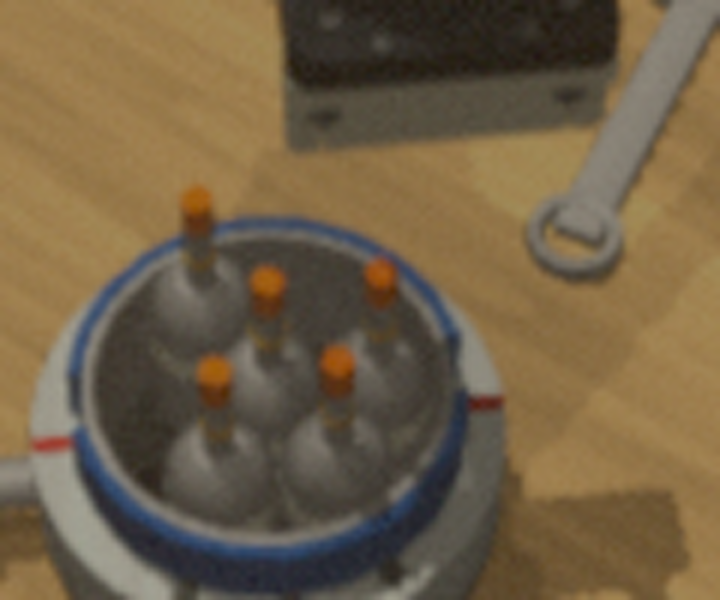

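The first sample stands upright at 180°. Its tip is at crop pixel (381,275) and the other four are undisturbed. Next is sample 1.

>>> {"name": "jog_arm", "arguments": {"motion": [0.35,0.1,0.1,-0.06,0.06,0.02,0.08,0.35,0.2,0.2,-0.06,0.13,0.05,0.17,0.35,0.3,0.3,-0.04,0.2,0.07,0.26,0.35,0.397,0.4,0,0.26,0.09,0.35,0.35,0.397,0.444,0.057,0.323,0.118,0.433,0.35,0.397,0.444,0.057,0.323,0.118,0.433,0.35,0.436,0.398,0.161,0.323,0.118,0.433,0.35,0.436,0.398,0.161,0.323,0.118,0.433]}}

```text
t: 8.6
tool_pos: [0.5501, 0.3102, 0.125]
orientation: [-1.885, -1.968, 0.543]
force: [-0.6, -0.9, -0.4]
opening: 0.0326
```

Run:
```python
from h import *
st=read_state();print(st["t"],st["tool_pos"],st["force"],st["opening"])
print(delta(rk(1,130),RR),delta(rk(1,78),RR))
```

```text
8.6 [0.5501 0.3102 0.125 ] [-0.6127 -0.8585 -0.3519] 0.032593987931871356
[-0.002, -0.006, -0.0178, -0.0065, 0.0037, -0.0004] [-0.0014, -0.005, 0.0862, -0.0065, 0.0037, -0.0004]
```

>>> {"name": "jog_arm", "arguments": {"motion": [0.35,-0.002,-0.006,0,-0.006,0.004,0,0.35,-0.001,-0.005,0.04,-0.006,0.004,0,0.35,-0.001,-0.005,0.086,-0.006,0.004,0,0.35,-0.001,-0.005,0.086,-0.006,0.004,0,0.35,-0.001,-0.005,0.086,-0.006,0.004,0]}}

```text
t: 9.1
tool_pos: [0.5258, 0.3083, 0.089]
orientation: [-1.89, -1.969, 0.53]
force: [0.0, -0.3, 1.0]
opening: 0.0324
```

Run:
```python
from h import *
st=read_state();print(st["t"],st["tool_pos"],st["force"],st["opening"])
print(delta(rk(1,78),RR))
```

```text
9.1 [0.5258 0.3083 0.089 ] [ 0.028  -0.3129  0.9541] 0.032446859893868994
[-0.0002, 0.0004, -0.0006, -0.0014, -0.0, -0.0005]
```

>>> {"name": "jog_arm", "arguments": {"motion": [0.14,0,0,0,0,0,0,0.14,0,0,0,0,0,0,0,0,0,0,0,0,0,0,0,0,0,0,0,0,0,0,0,0,0,0,0]}}

```text
t: 9.6
tool_pos: [0.5262, 0.3085, 0.0898]
orientation: [-1.89, -1.969, 0.529]
force: [0.9, -0.9, 4.8]
opening: 0.0083
```

>>> {"name": "jog_arm", "arguments": {"motion": [0,0,0,-0.02,0,0,0,0,0,0,-0.06,0,0,0,0,0,0,-0.1,0,0,0,0,0,0,-0.14,0,0,0,0,0,0,-0.18,0,0,0,0,0,0,-0.18,0,0,0]}}

```text
t: 10.2
tool_pos: [0.5736, 0.3105, 0.1706]
orientation: [-1.893, -1.972, 0.522]
force: [0.5, 0.5, -1.0]
opening: 0.0082
```

Run:
```python
from h import *
st=read_state();print(st["t"],st["tool_pos"],st["force"],st["wrist_torque"],st["opening"])
p=pl(240);print(p,delta([*p,.26],down(42.3)))
```

```text
10.2 [0.5736 0.3105 0.1706] [ 0.482   0.4814 -0.9885] [-0.0276 -0.3963  0.0409] 0.008196682944673274
[ 0.5386 -0.0179] [-0.6532, -0.173, -0.1082, -0.3168, -0.1163, -0.4338]
```

>>> {"name": "jog_arm", "arguments": {"motion": [0,0,-0.045,-0.08,0,0,0,0,0,-0.09,-0.157,0,0,0,0,-0.1,-0.11,-0.15,-0.05,-0.02,-0.07,0,-0.2,-0.13,-0.14,-0.1,-0.04,-0.14,0,-0.3,-0.14,-0.13,-0.16,-0.06,-0.22,0,-0.4,-0.155,-0.125,-0.22,-0.08,-0.3,0,-0.5,-0.16,-0.12,-0.28,-0.1,-0.38,0,-0.6,-0.17,-0.11,-0.317,-0.116,-0.434]}}

```text
t: 11.0
tool_pos: [0.5396, 0.0201, 0.2601]
orientation: [1.263, 2.873, 0.002]
force: [1.1, -1.8, -0.5]
opening: 0.0087
```

Run:
```python
from h import *
st=read_state();print(st["t"],st["tool_pos"],st["force"],st["wrist_torque"],st["opening"])
p=pl(240);print(p,delta([*p,.167],down(42.3)))
```

```text
11.0 [0.5396 0.0201 0.2601] [ 1.1238 -1.7639 -0.4675] [-0.096  -0.009   0.0243] 0.008747536464879068
[ 0.5386 -0.0179] [-0.0543, -0.0533, 0.1861, 0.0014, 0.0013, 0.0027]
```

>>> {"name": "jog_arm", "arguments": {"motion": [0,-0.054,-0.053,0,0.001,0.001,0.003,0,-0.054,-0.053,0.05,0.001,0.001,0.003,0,-0.054,-0.053,0.1,0.001,0.001,0.003,0,-0.054,-0.053,0.14,0.001,0.001,0.003,0,-0.054,-0.053,0.16,0.001,0.001,0.003,0,-0.054,-0.053,0.16,0.001,0.001,0.003]}}

```text
t: 11.6
tool_pos: [0.5369, -0.0174, 0.1777]
orientation: [-1.269, -2.87, 0.001]
force: [0.5, -0.1, -2.2]
opening: 0.008
```

Run:
```python
from h import *
st=read_state();print(st["t"],st["tool_pos"],st["force"],st["wrist_torque"],st["opening"])
p=pl(240);print(p,delta([*p,.0857],down(42.3)))
s=cam("scene")
crop(s,260,170,120,100,6,"s5")
for z in(.082,.089,.12,.142):print([(round((x-260)*6),round((y-170)*6)) for x,y in[proj(s,[*st["tool_pos"][:2],st["tool_pos"][2]-.165+z])]])
```

```text
11.6 [ 0.5369 -0.0174  0.1777] [ 0.4851 -0.0785 -2.2383] [-0.0686  0.0018 -0.0413] 0.008023506273303518
[ 0.5386 -0.0179] [-0.0036, 0.0022, 0.1839, -0.0013, -0.0016, -0.0001]
[(320, 233)]
[(320, 219)]
[(320, 156)]
[(320, 109)]
```

View pics/s5.png

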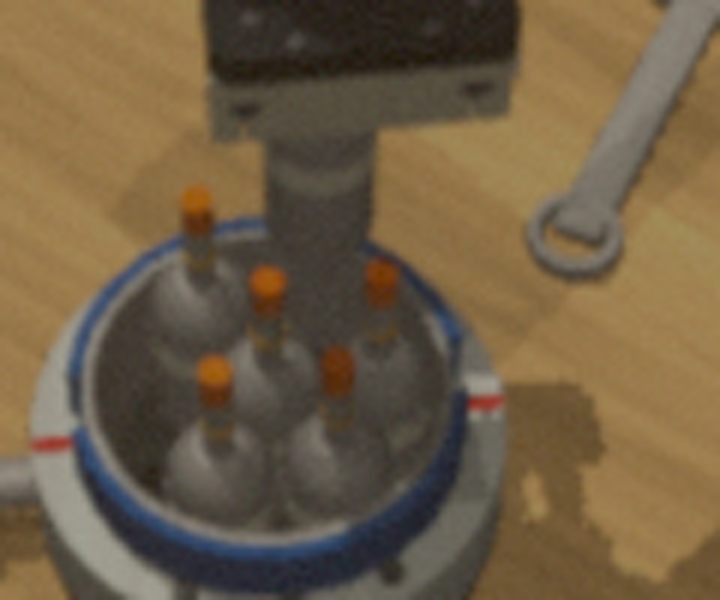

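Sample 1 is held upright. Its body centre is at x≈320 in the crop, where the projection puts it, so I lower it.

>>> {"name": "jog_arm", "arguments": {"motion": [0,-0.003,0.002,0,-0.001,-0.002,0,0,-0.003,0.002,0.02,-0.001,-0.002,0,0,-0.003,0.002,0.045,-0.001,-0.002,0,0,-0.003,0.002,0.07,-0.001,-0.002,0,0,-0.003,0.002,0.095,-0.001,-0.002,0,0,-0.003,0.002,0.12,-0.001,-0.002,0,0,-0.003,0.002,0.14,-0.001,-0.002,0,0,-0.003,0.002,0.155,-0.001,-0.002,0]}}

```text
t: 12.45
tool_pos: [0.539, -0.0179, 0.1004]
orientation: [1.27, 2.872, -0.001]
force: [-0.1, 0.5, -1.8]
opening: 0.0087
```

Run:
```python
from h import *
st=read_state();print(st["t"],st["tool_pos"],st["force"],st["wrist_torque"],st["opening"])
p=pl(240);print(p,delta([*p,.0857],down(42.3)))
```

```text
12.45 [ 0.539  -0.0179  0.1004] [-0.1293  0.4842 -1.8201] [-0.0311  0.0338  0.02  ] 0.008711838695457788
[ 0.5386 -0.0179] [0.0004, -0.0007, 0.0294, 0.0001, 0.0008, -0.0001]
```

>>> {"name": "jog_arm", "arguments": {"motion": [0,0,0,0.01,0,0,0,0,0,0,0.02,0,0,0,0,0,0,0.025,0,0,0,0,0,0,0.027,0,0,0,0,0,0,0.027,0,0,0]}}

```text
t: 12.95
tool_pos: [0.5394, -0.018, 0.0874]
orientation: [1.27, 2.871, -0.0]
force: [0.3, -0.1, 0.3]
opening: 0.0083
```

>>> {"name": "jog_arm", "arguments": {"motion": [0,0,0,0.002,0,0,0,0,0,0,0.004,0,0,0,0,0,0,0.004,0,0,0]}}

```text
t: 13.25
tool_pos: [0.5404, -0.0181, 0.0873]
orientation: [1.269, 2.869, 0.001]
force: [-4.3, 0.1, 11.8]
opening: 0.0085
```

>>> {"name": "jog_arm", "arguments": {"motion": [0.1,0,0,0,0,0,0,0.2,0,0,0,0,0,0,0.3,0,0,0,0,0,0,0.3,0,0,-0.04,0,0,0,0.35,0,0,-0.1,0,0,0,0.35,0,0,-0.2,0,0,0,0.35,0,0,-0.25,0,0,0]}}

```text
t: 13.95
tool_pos: [0.5411, -0.0181, 0.2163]
orientation: [1.267, 2.866, 0.002]
force: [1.2, 0.1, 0.5]
opening: 0.0325
```

Run:
```python
from h import *
st=read_state();print(st["t"],st["tool_pos"],st["force"],st["opening"])
s=cam("scene")
crop(s,260,170,120,100,6,"s6")
d=delta(rk(2,130),RR,st);print(d);print(delta(rk(2,190),RR,st))
```

```text
13.95 [ 0.5411 -0.0181  0.2163] [1.1897 0.0652 0.5292] 0.03253063497667306
[0.5551, 0.5257, 0.1632, 0.3241, 0.1191, 0.4322]
[0.5159, 0.5723, 0.0597, 0.3241, 0.1191, 0.4322]
```

View pics/s6.png

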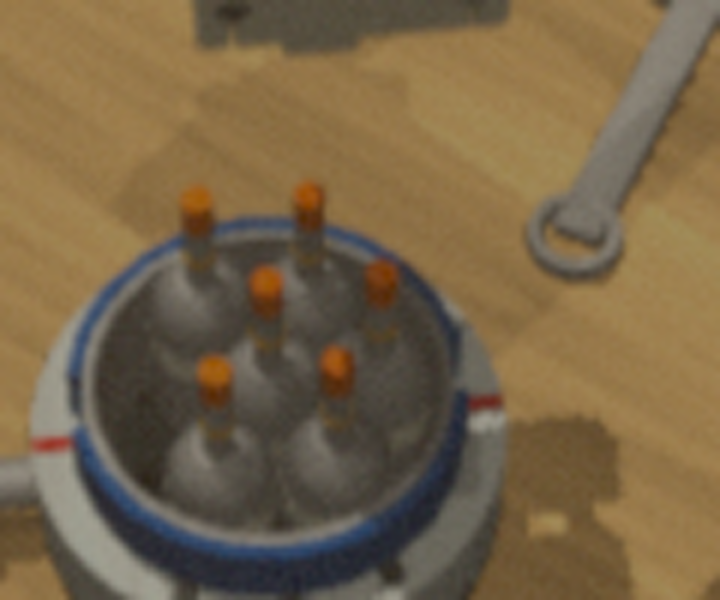

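Six cylinders stand upright; the new tip is at crop pixel (308,195). Now sample 2.

>>> {"name": "jog_arm", "arguments": {"motion": [0.35,0.07,0.07,-0.06,0.04,0.015,0.05,0.35,0.14,0.14,-0.06,0.09,0.03,0.11,0.35,0.21,0.21,-0.06,0.13,0.05,0.17,0.35,0.28,0.28,-0.05,0.17,0.06,0.23,0.35,0.35,0.35,-0.04,0.21,0.08,0.29,0.35,0.42,0.43,0,0.26,0.1,0.35,0.35,0.48,0.52,0.03,0.3,0.11,0.41,0.35,0.516,0.572,0.06,0.324,0.119,0.432]}}

```text
t: 14.8
tool_pos: [0.58, 0.3613, 0.1905]
orientation: [-1.896, -1.97, 0.527]
force: [1.9, 0.3, 0.5]
opening: 0.0326
```

Run:
```python
from h import *
st=read_state();print(st["t"],st["tool_pos"],st["force"],st["opening"])
print(delta(rk(2,140),RR),delta(rk(2,78),RR))
```

```text
14.8 [0.58   0.3613 0.1905] [1.9262 0.2912 0.5082] 0.032600376348758016
[0.0079, 0.0034, 0.1081, 0.0019, 0.0005, -0.0025] [0.008, 0.0031, 0.2321, 0.0019, 0.0005, -0.0025]
```

>>> {"name": "jog_arm", "arguments": {"motion": [0.35,0.008,0.003,0.06,0.002,0,-0.002,0.35,0.008,0.003,0.11,0.002,0,-0.002,0.35,0.008,0.003,0.11,0.002,0,-0.002,0.35,0.008,0.003,0.17,0.002,0,-0.002,0.35,0.008,0.003,0.215,0.002,0,-0.002,0.35,0.008,0.003,0.232,0.002,0,-0.002,0.35,0.008,0.003,0.232,0.002,0,-0.002]}}

```text
t: 15.5
tool_pos: [0.5234, 0.3625, 0.0899]
orientation: [-1.891, -1.97, 0.529]
force: [0.2, 0.2, 0.5]
opening: 0.0322
```

Run:
```python
from h import *
st=read_state();print(st["t"],st["tool_pos"],st["force"],st["opening"])
print(delta(rk(2,78),RR))
```

```text
15.5 [0.5234 0.3625 0.0899] [0.2379 0.2272 0.5187] 0.03224617836571161
[0.0007, 0.0011, 0.0013, -0.0002, 0.0005, -0.0007]
```

>>> {"name": "jog_arm", "arguments": {"motion": [0.14,0.001,0.001,0.001,0,0,0,0.14,0.001,0.001,0.001,0,0,0,0,0.001,0.001,0.001,0,0,0,0,0.001,0.001,0.001,0,0,0,0,0.001,0.001,0.001,0,0,0]}}

```text
t: 16.0
tool_pos: [0.5241, 0.3632, 0.0903]
orientation: [-1.891, -1.971, 0.528]
force: [0.7, -0.6, 5.0]
opening: 0.0084
```

>>> {"name": "jog_arm", "arguments": {"motion": [0,0,0,-0.02,0,0,0,0,0,0,-0.06,0,0,0,0,0,0,-0.1,0,0,0,0,0,0,-0.14,0,0,0,0,0,0,-0.18,0,0,0,0,0,0,-0.18,0,0,0]}}

```text
t: 16.6
tool_pos: [0.5713, 0.3653, 0.1712]
orientation: [-1.894, -1.973, 0.521]
force: [0.7, -0.5, -1.0]
opening: 0.0083
```

Run:
```python
from h import *
st=read_state();print(st["t"],st["tool_pos"],st["force"],st["wrist_torque"],st["opening"])
p=pl(0);print(p,delta([*p,.26],down(42.3)))
```

```text
16.6 [0.5713 0.3653 0.1712] [ 0.6628 -0.4646 -1.0023] [-0.0542 -0.424  -0.0057] 0.008279283904622646
[ 0.5947 -0.0358] [-0.8033, -0.076, -0.1623, -0.3157, -0.1156, -0.4339]
```

>>> {"name": "jog_arm", "arguments": {"motion": [0,0,-0.045,-0.08,0,0,0,0,-0.01,-0.09,-0.157,0,0,0,0,-0.11,-0.085,-0.16,-0.05,-0.02,-0.07,0,-0.21,-0.08,-0.16,-0.1,-0.04,-0.14,0,-0.31,-0.08,-0.16,-0.16,-0.06,-0.22,0,-0.41,-0.08,-0.16,-0.22,-0.08,-0.3,0,-0.51,-0.076,-0.162,-0.28,-0.1,-0.38,0,-0.61,-0.076,-0.162,-0.316,-0.116,-0.434]}}

```text
t: 17.4
tool_pos: [0.5898, 0.0605, 0.2594]
orientation: [1.26, 2.873, 0.002]
force: [2.2, -1.2, -0.0]
opening: 0.0086
```

Run:
```python
from h import *
st=read_state();print(st["t"],st["tool_pos"],st["force"],st["wrist_torque"],st["opening"])
p=pl(0);print(p,delta([*p,.26],down(42.3)))
```

```text
17.4 [0.5898 0.0605 0.2594] [ 2.1507 -1.1645 -0.0473] [0.006  0.0053 0.0011] 0.008640556691413616
[ 0.5947 -0.0358] [-0.1483, -0.1234, -0.0012, 0.0019, 0.0021, 0.004]
```

>>> {"name": "jog_arm", "arguments": {"motion": [0,-0.07,-0.06,0,0.002,0.002,0.004,0,-0.148,-0.123,0,0.002,0.002,0.004,0,-0.148,-0.123,0.04,0.002,0.002,0.004,0,-0.148,-0.123,0.1,0.002,0.002,0.004,0,-0.148,-0.123,0.14,0.002,0.002,0.004,0,-0.148,-0.123,0.16,0.002,0.002,0.004,0,-0.148,-0.123,0.16,0.002,0.002,0.004]}}

```text
t: 18.1
tool_pos: [0.5934, -0.0353, 0.1769]
orientation: [-1.268, -2.87, 0.002]
force: [0.0, -0.1, -1.1]
opening: 0.0083
```

Run:
```python
from h import *
st=read_state();print(st["t"],st["tool_pos"],st["force"],st["wrist_torque"],st["opening"])
p=pl(0);print(p,delta([*p,.0857],down(42.3)))
s=cam("scene")
crop(s,260,170,120,100,6,"s7")
for z in(.082,.089,.12,.142):print([(round((x-260)*6),round((y-170)*6)) for x,y in[proj(s,[*st["tool_pos"][:2],st["tool_pos"][2]-.165+z])]])
```

```text
18.1 [ 0.5934 -0.0353  0.1769] [ 0.0408 -0.0668 -1.0522] [0.0292 0.0847 0.0051] 0.008327671418640667
[ 0.5947 -0.0358] [-0.0032, 0.0016, 0.1823, -0.0018, -0.002, 0.0002]
[(154, 336)]
[(153, 322)]
[(148, 261)]
[(145, 216)]
```

View pics/s7.png

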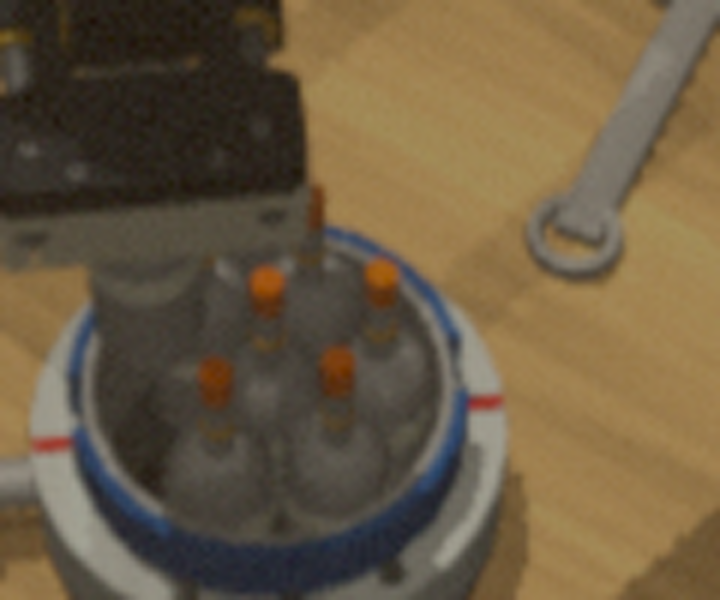

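Held upright on axis (body centre x≈150, projection 148–153). Lowering it.

>>> {"name": "jog_arm", "arguments": {"motion": [0,-0.003,0.002,0,-0.002,-0.002,0,0,-0.003,0.002,0.02,-0.002,-0.002,0,0,-0.003,0.002,0.045,-0.002,-0.002,0,0,-0.003,0.002,0.07,-0.002,-0.002,0,0,-0.003,0.002,0.095,-0.002,-0.002,0,0,-0.003,0.002,0.12,-0.002,-0.002,0,0,-0.003,0.002,0.14,-0.002,-0.002,0,0,-0.003,0.002,0.155,-0.002,-0.002,0]}}

```text
t: 18.95
tool_pos: [0.5955, -0.0357, 0.0997]
orientation: [1.269, 2.872, 0.001]
force: [0.1, 1.4, -1.6]
opening: 0.0081
```

Run:
```python
from h import *
st=read_state();print(st["t"],st["tool_pos"],st["force"],st["wrist_torque"],st["opening"])
p=pl(0);print(p,delta([*p,.0857],down(42.3)))
```

```text
18.95 [ 0.5955 -0.0357  0.0997] [ 0.1351  1.3654 -1.6048] [-0.0256  0.0135 -0.0033] 0.008149443630641016
[ 0.5947 -0.0358] [0.0009, -0.0014, 0.028, 0.0007, 0.0006, 0.0002]
```

>>> {"name": "jog_arm", "arguments": {"motion": [0,0.001,-0.001,0.01,0,0,0,0,0.001,-0.001,0.018,0,0,0,0,0.001,-0.001,0.022,0,0,0,0,0.001,-0.001,0.024,0,0,0,0,0.001,-0.001,0.024,0,0,0]}}

```text
t: 19.45
tool_pos: [0.5952, -0.0358, 0.0882]
orientation: [1.269, 2.872, 0.001]
force: [0.7, -0.2, -0.7]
opening: 0.0083
```

>>> {"name": "jog_arm", "arguments": {"motion": [0,0,0,0.002,0,0,0,0,0,0,0.004,0,0,0,0,0,0,0.004,0,0,0]}}

```text
t: 19.75
tool_pos: [0.5961, -0.036, 0.0879]
orientation: [1.268, 2.87, 0.002]
force: [-2.1, 0.4, 7.5]
opening: 0.0084
```

Contact is at 87.9 mm. The grip was at about h≈79–79.5, so this agrees with the floor. Releasing.

>>> {"name": "jog_arm", "arguments": {"motion": [0.1,0,0,0,0,0,0,0.2,0,0,0,0,0,0,0.3,0,0,0,0,0,0,0.3,0,0,-0.04,0,0,0,0.35,0,0,-0.1,0,0,0,0.35,0,0,-0.2,0,0,0,0.35,0,0,-0.3,0,0,0]}}

```text
t: 20.45
tool_pos: [0.5945, -0.0357, 0.2383]
orientation: [1.269, 2.872, 0.001]
force: [0.2, 0.6, 0.7]
opening: 0.0326
```

Run:
```python
from h import *
st=read_state();print(st["t"],st["tool_pos"],st["force"],st["opening"],st["q"])
s,t=cam("scene"),cam("top")
crop(s,260,170,120,100,6,"s8");crop(t,430,180,110,100,7,"t8")
H=[.590,-.302]
for y in(85.3,):
  print(delta([*H,.23],down(y),st),delta([*H,.104],down(y),st))
```

```text
20.45 [ 0.5945 -0.0357  0.2383] [0.2056 0.5828 0.6853] 0.03259313050766286 [-0.1461  0.109   1.4757  0.0002  1.5551 -0.8848]
[-0.3878, -0.3653, 0.0166, 0.0005, 0.0011, -0.4775] [-0.3874, -0.3656, 0.2686, 0.0005, 0.0011, -0.4775]
```

View pics/s8.png

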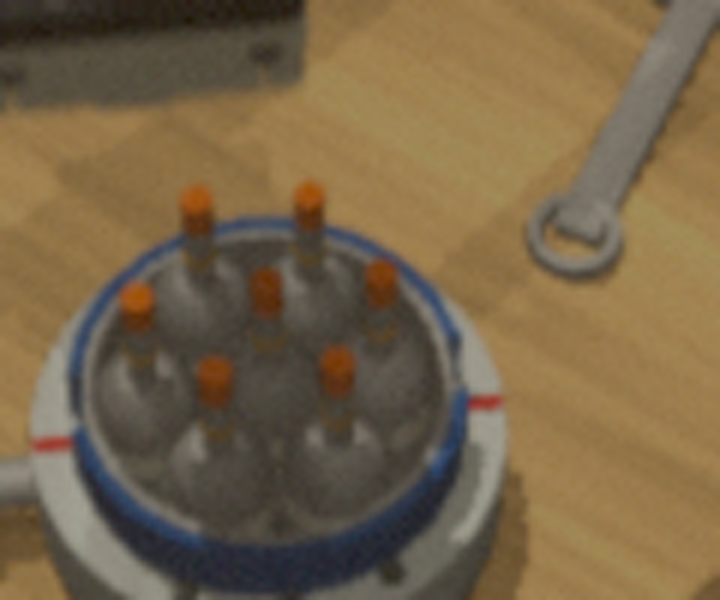

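View pics/t8.png

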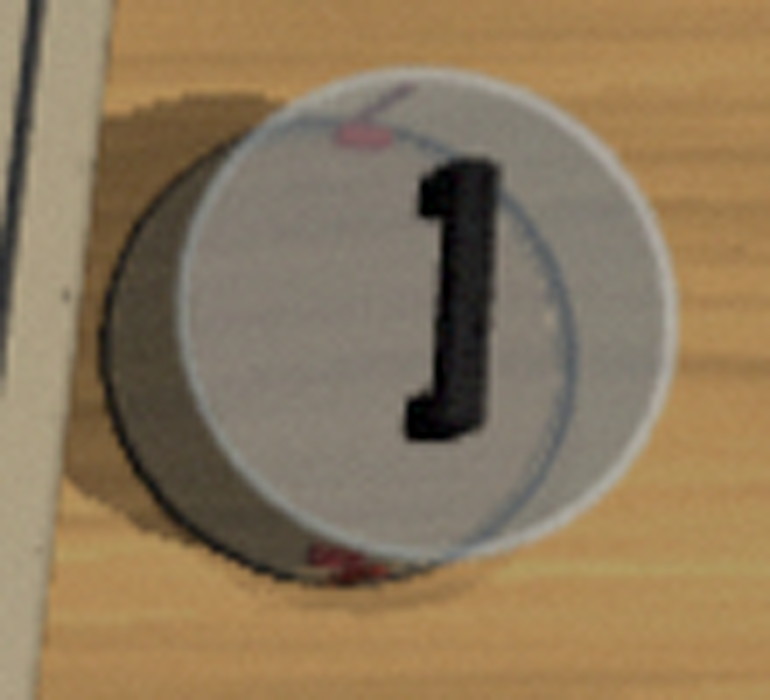

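Run:
```python
from h import *
s,t=cam("scene"),cam("top")
from scipy.ndimage import map_coordinates
def ringfit(c,ctr,z,r0,r1,sign=None):
    g=cv2.GaussianBlur(cv2.cvtColor(c["frame"],cv2.COLOR_RGB2GRAY),(3,3),0).astype(float)
    P=[]
    rs=np.arange(r0,r1,.0003)
    for a in np.arange(0,2*np.pi,.05):
        uv=np.array([proj(c,[ctr[0]+r*np.cos(a),ctr[1]+r*np.sin(a),z]) for r in rs])
        v=map_coordinates(g,[uv[:,1],uv[:,0]],order=1)
        k=np.argmax(v)
        if v[k]-np.median(v)>12 and 0<k<len(rs)-1: P.append([ctr[0]+rs[k]*np.cos(a),ctr[1]+rs[k]*np.sin(a)])
    P=np.array(P)
    for _ in range(4):
        r=np.linalg.lstsq(np.c_[2*P,np.ones(len(P))],(P**2).sum(1),rcond=None)[0];R_=np.sqrt(r[2]+r[0]**2+r[1]**2)
        e=np.abs(np.linalg.norm(P-r[:2],axis=1)-R_);P=P[e<max(2*np.median(e),.0005)]
    return r[:2],R_,len(P),np.median(e)
for n,c in(("t",t),("s",s)):
    print(n,ringfit(c,[.5895,-.302],.093,.058,.071))
# bar corners: dark blob PCA on bar only, rays at z .121
for n,c,poly in(("t",t,None),):
    g=cv2.cvtColor(c["frame"],cv2.COLOR_RGB2GRAY)
    m=np.zeros_like(g);m[198:248,484:508]=(g[198:248,484:508]<55)
    cnt=max(cv2.findContours(m,cv2.RETR_EXTERNAL,cv2.CHAIN_APPROX_NONE)[0],key=cv2.contourArea)[:,0]
    for side in(np.min,np.max):
        rows=range(212,232); xs=[side(cnt[cnt[:,1]==r,0]) for r in rows]; k=np.polyfit(rows,xs,1)
        a=onz(c,np.polyval(k,205),205,.127 if side is np.max else .121);b=onz(c,np.polyval(k,240),240,.127 if side is np.max else .121);print(side.__name__,a,b,np.degrees(np.arctan2(a[1]-b[1],a[0]-b[0])))
```

```text
t (array([ 0.5893, -0.3027]), np.float64(0.06236493218347388), 58, np.float64(0.00025197223406732763))
s (array([ 0.5921, -0.3021]), np.float64(0.0614764326910153), 11, np.float64(0.00015717127614695015))
min [ 0.6197 -0.3006  0.121 ] [ 0.5573 -0.2931  0.121 ] -6.875624051695798
max [ 0.6186 -0.309   0.127 ] [ 0.5566 -0.3028  0.127 ] -5.6838800146738935
```

Run:
```python
from h import *
H=[.590,-.3025]
print(delta([*H,.2],down(84.3)),delta([*H,.25],down(84.3)))
```

```text
[-0.3846, -0.369, 0.0804, 0.0018, 0.0052, -0.4664] [-0.3853, -0.3684, -0.0196, 0.0018, 0.0052, -0.4664]
```

>>> {"name": "jog_arm", "arguments": {"motion": [0.4,-0.065,-0.06,0,0,0,-0.08,0.4,-0.13,-0.12,0,0,0,-0.16,0.4,-0.2,-0.19,0,0,0,-0.24,0.4,-0.265,-0.25,0,0,0,-0.32,0.4,-0.33,-0.31,0,0,0,-0.4,0.4,-0.385,-0.369,0.04,0.002,0.005,-0.466,0.4,-0.385,-0.369,0.08,0.002,0.005,-0.466,0.4,-0.385,-0.369,0.08,0.002,0.005,-0.466]}}

```text
t: 21.45
tool_pos: [0.587, -0.3023, 0.1934]
orientation: [-0.161, -3.129, -0.007]
force: [-0.5, 0.1, -0.9]
opening: 0.0371
```

Run:
```python
from h import *
st=read_state();print(st["t"],st["tool_pos"],st["force"],st["opening"])
H=[.590,-.3025]
print(delta([*H,.104],down(84.3)))
```

```text
21.45 [ 0.587  -0.3023  0.1934] [-0.5368  0.0795 -0.9194] 0.03711348480735654
[-0.0077, -0.0005, 0.1788, 0.0027, -0.0057, -0.002]
```

>>> {"name": "jog_arm", "arguments": {"motion": [0.4,-0.007,0,0.03,0.003,-0.006,-0.002,0.4,-0.007,0,0.07,0.003,-0.006,-0.002,0.4,-0.007,0,0.11,0.003,-0.006,-0.002,0.4,-0.007,0,0.15,0.003,-0.006,-0.002,0.4,-0.007,0,0.17,0.003,-0.006,-0.002,0.4,-0.007,0,0.178,0.003,-0.006,-0.002,0.4,-0.007,0,0.178,0.003,-0.006,-0.002]}}

```text
t: 22.15
tool_pos: [0.5897, -0.3016, 0.1043]
orientation: [-0.156, -3.138, 0.0]
force: [-0.0, -0.0, 0.6]
opening: 0.0372
```

Run:
```python
from h import *
st=read_state();print(st["t"],st["tool_pos"],st["force"],st["opening"])
H=[.590,-.3025]
print(delta([*H,.104],down(84.3)))
```

```text
22.15 [ 0.5897 -0.3016  0.1043] [-0.0238 -0.0231  0.6306] 0.03724129723200289
[-0.0009, -0.0017, 0.0005, -0.0001, -0.0, 0.0003]
```

>>> {"name": "jog_arm", "arguments": {"motion": [0.2,-0.001,-0.002,0,0,0,0,0.15,-0.001,-0.002,0,0,0,0,0.05,-0.001,-0.002,0,0,0,0,0,-0.001,-0.002,0,0,0,0,0,-0.001,-0.002,0,0,0,0], "grip_force": 35}}

```text
t: 22.65
tool_pos: [0.5904, -0.303, 0.105]
orientation: [0.156, 3.137, -0.001]
force: [-0.3, -0.8, 3.2]
opening: 0.0115
```

>>> {"name": "jog_arm", "arguments": {"motion": [0,0,0,-0.02,0,0,0,0,0,0,-0.06,0,0,0,0,0,0,-0.12,0,0,0,0,0,0,-0.18,0,0,0,0,0,0,-0.24,0,0,0,0,0,0,-0.26,0,0,0,0,0,0,-0.26,0,0,0]}}

```text
t: 23.35
tool_pos: [0.5911, -0.3033, 0.237]
orientation: [0.156, 3.134, -0.004]
force: [-0.1, -0.0, -3.8]
opening: 0.0115
```

Run:
```python
from h import *
st=read_state();print(st["t"],st["tool_pos"],st["force"],st["wrist_torque"],st["opening"],st["q"])
print(delta([*PC,.24],down(42.3)),delta([*PC,.245],down(42.3+180)))
s,t=cam("scene"),cam("top")
crop(s,100,60,200,150,4,"s9");crop(t,400,150,200,150,4,"t9")
```

```text
23.35 [ 0.5911 -0.3033  0.237 ] [-0.0788 -0.0048 -3.7998] [ 0.0322 -0.0218 -0.0286] 0.011458356090903512 [-0.5512  0.2936  1.2688 -0.0002  1.5747 -2.0228]
[0.0963, 0.5786, -0.0076, -0.0004, 0.0029, 0.4669] [0.0963, 0.5785, -0.0176, -0.0036, -0.0005, -1.5331]
```

View pics/s9.png

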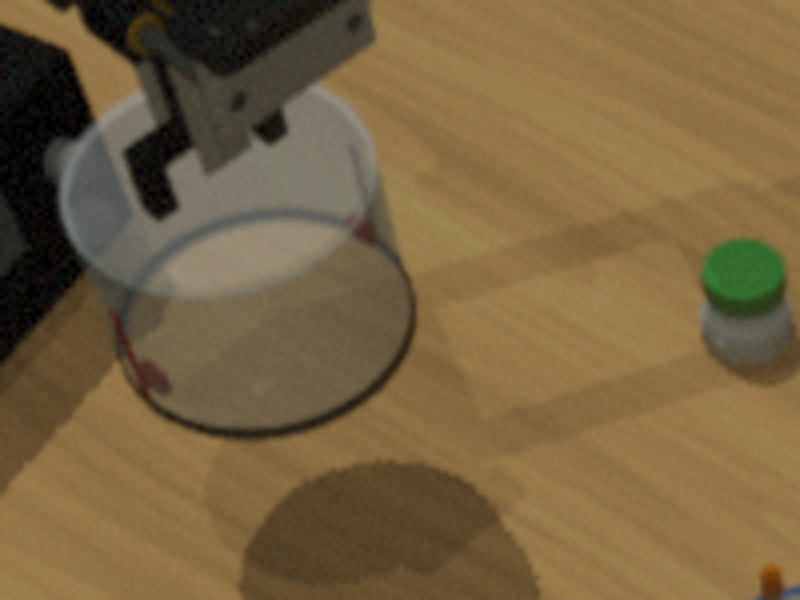

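>>> {"name": "jog_arm", "arguments": {"motion": [0,0,0,-0.04,0,0,0,0,0.02,0.08,-0.04,0,0,0.07,0,0.035,0.17,-0.04,0,0,0.14,0,0.05,0.26,-0.04,0,0,0.21,0,0.065,0.35,-0.04,0,0,0.28,0,0.08,0.44,-0.04,0,0.002,0.36,0,0.096,0.52,-0.04,0,0.003,0.43,0,0.096,0.578,-0.04,0,0.003,0.467]}}

```text
t: 24.25
tool_pos: [0.5686, -0.0073, 0.2505]
orientation: [-1.271, -2.862, 0.001]
force: [0.5, 0.3, -4.3]
opening: 0.0116
```

>>> {"name": "jog_arm", "arguments": {"motion": [0,0,0,0,0,0,0,0,0,0,0,0,0,0]}}

```text
t: 24.45
tool_pos: [0.5672, -0.0065, 0.2477]
orientation: [-1.265, -2.86, 0.004]
force: [-0.1, -1.0, -4.1]
opening: 0.0118
```

Run:
```python
from h import *
st=read_state();print(st["t"],st["tool_pos"],st["force"],st["wrist_torque"],st["opening"])
print(delta([*PC,.18],down(42.3)))
s=cam("scene"); crop(s,220,140,160,120,5,"s10")
```

```text
24.45 [ 0.5672 -0.0065  0.2477] [-0.0522 -1.0066 -4.1008] [-0.0428  0.0475 -0.0455] 0.01181884388852247
[-0.0141, 0.0022, 0.1353, -0.0051, -0.0079, -0.0003]
```

View pics/s10.png

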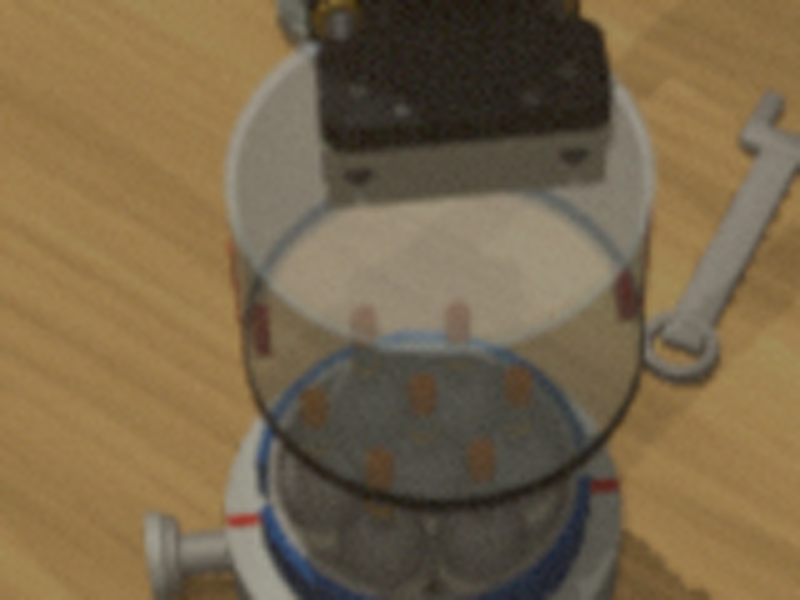

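>>> {"name": "jog_arm", "arguments": {"motion": [0,-0.014,0.002,0,-0.005,-0.008,0,0,-0.014,0.002,0,-0.005,-0.008,0,0,-0.014,0.002,0.04,-0.005,-0.008,0,0,-0.014,0.002,0.08,-0.005,-0.008,0,0,-0.014,0.002,0.12,-0.005,-0.008,0,0,-0.014,0.002,0.13,-0.005,-0.008,0,0,-0.014,0.002,0.13,-0.005,-0.008,0]}}

```text
t: 25.2
tool_pos: [0.5715, -0.0124, 0.1822]
orientation: [-1.274, -2.871, 0.001]
force: [-0.9, -0.2, -4.6]
opening: 0.0118
```

Run:
```python
from h import *
st=read_state();print(st["t"],st["tool_pos"],st["force"],st["wrist_torque"],st["opening"])
print(delta([*PC,.147],down(42.3)))
s=cam("scene"); 
e=st["tool_pos"][2]-.105;p=st["tool_pos"]
im=cv2.resize(s["frame"][140:290,220:380,::-1],None,fx=5,fy=5,interpolation=cv2.INTER_CUBIC)[:600]
cv2.imwrite("pics/s11a.png",im)
def circ(x,y,z,r,col,off=0):
    P=np.array([proj(s,[x+r*np.cos(a),y+r*np.sin(a),z]) for a in np.arange(0,6.3,.02)]);P=((P-[220,140])*5).astype(int)
    cv2.polylines(im,[P.reshape(-1,1,2)],False,col,1)
circ(p[0],p[1],e,.065,(0,255,0));circ(p[0],p[1],e+.093,.065,(0,255,0));circ(PC[0],PC[1],.042,.072,(255,0,255));
cv2.imwrite("pics/s11.png",im)
```

```text
25.2 [ 0.5715 -0.0124  0.1822] [-0.8925 -0.2038 -4.5592] [-0.0678 -0.0101 -0.0198] 0.011793829364275244
[0.0021, 0.0029, 0.0705, -0.0007, -0.0003, -0.0016]
```

View pics/s11.png

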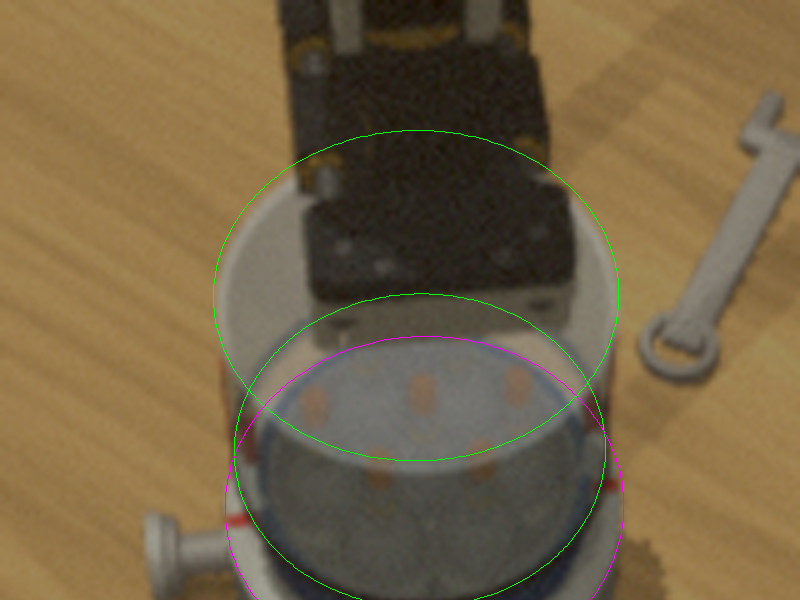

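>>> {"name": "jog_arm", "arguments": {"motion": [0,0.002,0.003,0,0,0,-0.002,0,0.002,0.003,0.006,0,0,-0.002,0,0.002,0.003,0.014,0,0,-0.002,0,0.002,0.003,0.022,0,0,-0.002,0,0.002,0.003,0.03,0,0,-0.002,0,0.002,0.003,0.03,0,0,-0.002]}}

```text
t: 25.85
tool_pos: [0.5721, -0.0105, 0.1675]
orientation: [-1.269, -2.873, 0.001]
force: [-0.0, 0.2, -3.9]
opening: 0.0119
```

Run:
```python
from h import *
st=read_state();print(st["t"],st["tool_pos"],st["force"],st["wrist_torque"],st["opening"])
print(delta([*PC,.147],down(42.3)))
```

```text
25.85 [ 0.5721 -0.0105  0.1675] [-0.0183  0.195  -3.9268] [-0.0316 -0.0336 -0.0482] 0.011860459280367202
[0.0001, -0.0006, 0.0409, -0.0006, -0.0001, 0.0005]
```

>>> {"name": "jog_arm", "arguments": {"motion": [0,0,0,0.006,0,0,0,0,0,0,0.012,0,0,0,0,0,0,0.018,0,0,0,0,0,0,0.018,0,0,0]}}

```text
t: 26.25
tool_pos: [0.5717, -0.0105, 0.1578]
orientation: [-1.269, -2.873, 0.002]
force: [0.6, -0.6, -4.3]
opening: 0.0115
```

>>> {"name": "jog_arm", "arguments": {"motion": [0,0,0,0.006,0,0,0,0,0,0,0.012,0,0,0,0,0,0,0.017,0,0,0,0,0,0,0.02,0,0,0,0,0,0,0.02,0,0,0]}}

```text
t: 26.75
tool_pos: [0.5716, -0.0106, 0.1476]
orientation: [-1.269, -2.872, 0.002]
force: [-0.8, -0.1, -4.4]
opening: 0.0115
```

>>> {"name": "jog_arm", "arguments": {"motion": [0,0,0,0.002,0,0,0,0,0,0,0.004,0,0,0,0,0,0,0.004,0,0,0]}}

```text
t: 27.05
tool_pos: [0.572, -0.0109, 0.1472]
orientation: [-1.269, -2.874, 0.002]
force: [-5.4, -1.1, 6.3]
opening: 0.0118
```

Contact is at TCP z = 147.2 mm, and 147 mm is the expected home height. Letting go.

>>> {"name": "jog_arm", "arguments": {"motion": [0.2,0,0,0,0,0,0,0.3,0,0,0,0,0,0,0.4,0,0,0,0,0,0,0.4,0,0,-0.03,0,0,0,0.4,0,0,-0.1,0,0,0,0.4,0,0,-0.2,0,0,0,0.4,0,0,-0.3,0,0,0]}}

```text
t: 27.75
tool_pos: [0.5715, -0.0106, 0.2994]
orientation: [-1.269, -2.873, 0.002]
force: [1.4, -0.3, 0.5]
opening: 0.037
```

>>> {"name": "jog_arm", "arguments": {"motion": [0.4,0.2,0.2,-0.1,0,0,0,0.4,0.3,0.3,-0.1,0,0,0,0.4,0.4,0.4,-0.1,0,0,0,0.4,0.4,0.4,-0.1,0,0,0,0.4,0.4,0.4,-0.1,0,0,0,0.4,0.4,0.4,-0.1,0,0,0]}}

```text
t: 28.35
tool_pos: [0.5842, 0.275, 0.3509]
orientation: [-1.267, -2.875, -0.0]
force: [1.1, -0.5, -0.0]
opening: 0.0376
```

Run:
```python
from h import *
st=read_state();print(st["t"],st["tool_pos"],st["force"],st["opening"])
s,t=cam("scene"),cam("top")
crop(s,220,140,160,120,5,"s12");crop(t,280,180,120,100,6,"t12")
cv2.imwrite("pics/s13.png",s["frame"][:,:,::-1]);cv2.imwrite("pics/t13.png",t["frame"][:,:,::-1])
```

```text
28.35 [0.5842 0.275  0.3509] [ 1.0924 -0.5291 -0.0427] 0.0376499532953292
```

View pics/s12.png

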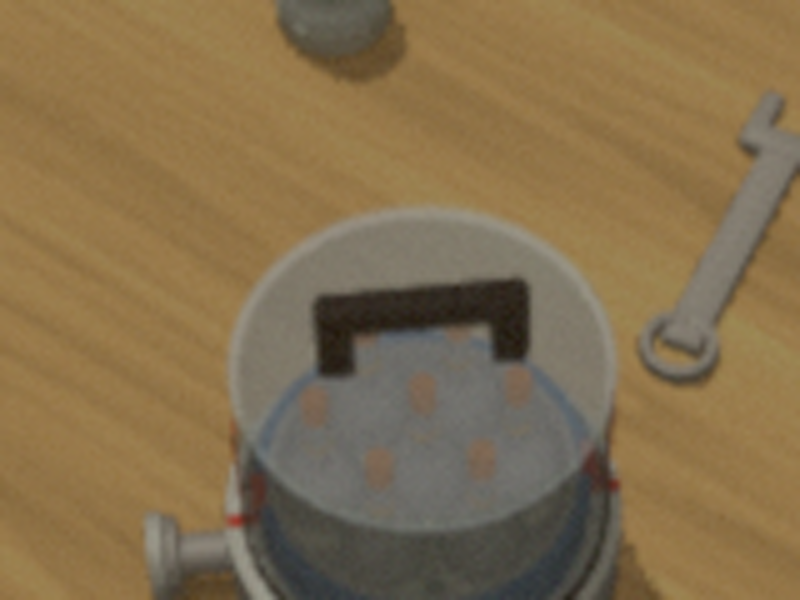

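View pics/t12.png

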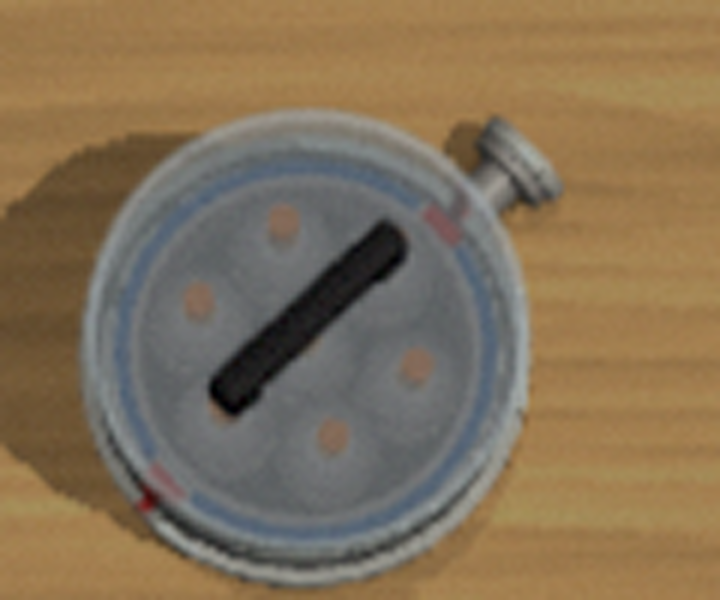

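View pics/s13.png

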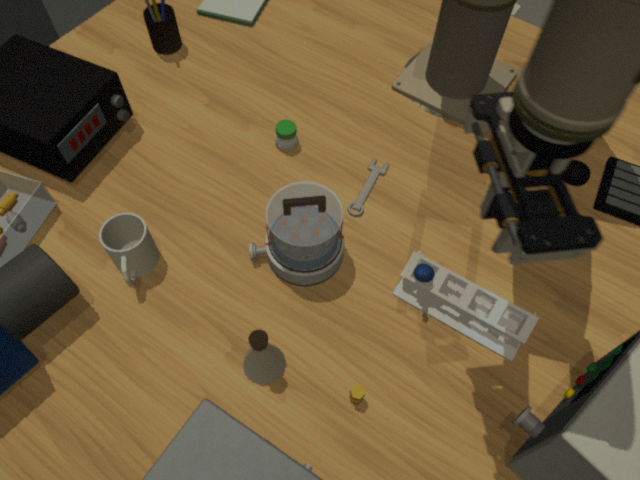

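Run:
```python
from h import *
s,t=cam("scene"),cam("top")
print(tri(t,(280+308/6,180+317/6),s,(220+422/5,140+305/5)))
for c,q in((t,(280,180,6)),(s,(220,140,5))):
  for z in(.163,.177):
    p=proj(c,[.5718,-.0107,z]);print(z,[(p[0]-q[0])*q[2],(p[1]-q[1])*q[2]])
a=np.array([onz(t,280+x/6,180+y/6,.169) for x,y in((390,243),(230,390))]);print(np.degrees(np.arctan2(*(a[0]-a[1])[1::-1])))
st=read_state();print(abs(st["dq"]).max()); print(close_job())
```

```text
(array([ 0.57 , -0.011,  0.161]), np.float64(0.0008441581721009003))
0.163 [np.float64(308.3549740187859), np.float64(308.99021510813986)]
0.177 [np.float64(309.16390023312977), np.float64(303.163280200316)]
0.163 [np.float64(420.503637552101), np.float64(305.7578668561038)]
0.177 [np.float64(419.9487250549623), np.float64(280.1991899758511)]
-48.14954977396625
0.039740775980373635
the job is handed in; nothing more can be done
None
```

I moved the three samples from the rack into the pot's empty places (0°, 180° and 240°). Then I put the hood on, turned to the pot's axis, and lowered it until its edge met the jacket. I let go, moved the arm clear and handed the job in at about 28.5 s of the 72 s allowed. The hand-in gave no verdict.

**Hood:**
- **Height:** it met resistance with the tool at 147.2 mm, where 147 mm is fully home. Across the two views its handle measured at z ≈ 161 mm, expected 163; riding on the rim would give 177.
- **Centring and turn:** the handle measured 2 mm from the pot's axis, and the bar lay at −48.1° against the pot's −47.7°.

**Cylinders:** all seven stood upright in the last picture before the hood went on. Through the hood I still saw them in place, with two stems partly hidden by the bar.

**Bench:** in the scene view the blue cylinder, mug, flask, wrench, jar and coupling looked undisturbed. I judged this by eye and did not measure it again.

**Disagreements:**
- With the hood held over the pot, its outline sat about 2 pixels (roughly 3 mm) off where I projected it. It still went on without resistance.
- The two cameras also differed by up to 3 mm on where the hood stood at the start.

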